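# Deburr a batch of brackets in the tipping vibratory finisher

### The arm

A 6-joint arm with a two-finger parallel gripper is mounted at the origin on the work surface. World frame = base frame: x ahead of the robot, y to its left, z up, the work surface at z = 0. Lengths are in m, angles in degrees, forces in N, time in s.
With the tool pointing down it reaches from about 0.225 to 0.725 m from the base axis. Payload 3.1 kg.
Tool frame: the origin (TCP) lies at the very end of the fingers, on their centre line; the grasp point (between the pads) lies 19 mm behind it; z points along the fingers, y is the direction in which the jaws open and shut (so a half turn about z gives the same grasp; the last joint's range is limited). The gripper opens to 85 mm and grips with 20 to 120 N. Pads are 22 mm wide; open, the fingers measure 114 mm over their backs; the gripper's body (76 mm by 85 mm) begins 54 mm behind the grasp point. The pads swing forward as they close: fully open they stand 13 mm farther back than shut.
Start: joints at [-72.811, 2.75, 5.684, 92.934, 0, 82.678], TCP at [0.218, -0.478, 0.231] pointing down, gripper open.
Joint ranges: [-166.93, 166.93], [-56.73, 111.36], [-69.38, 81.34], [-121.58, 131.49], [-85.45, 84.26], [-180, 180]. Speed limits (degrees/s): [159.86, 159.86, 180, 180, 180, 180].

### API

Orientations are given as [roll, pitch, yaw] about the fixed x, y, z axes, in that order (R = Rz(yaw) Ry(pitch) Rx(roll)).
In Python, from station import * gives the robot as it stands. The module is installed in compiled form; this text tells all that it offers.
- The arm moves only by the shell command python3 -m jog 'ROWS' [FORCE]. ROWS is JSON, one flat list of numbers, 5 for each row, row after row: the finger opening in m, from 0 to 0.0854, then the shift along the tool's x, y, z in m, then the turn about the tool's z in degrees. In form: [fingers, dx, dy, dz, yaw, fingers, dx, dy, dz, yaw, ...]. A call has 1 to 20 rows; each row shifts and turns the pose as measured when the row begins, along the tool's axes as they then stand; what a row does not reach is not made up. A row lasts 1/12 s, in which the tool goes at most 41.7 mm and 7.16 degrees, less where a joint would pass 70% of its speed; a pose out of reach is approached as far as the arm can. A call with a gripper value outside its range is refused whole. The fingers move at their own pace and stop on an object; FORCE is the grip in N (left out, the last holds). Time passes only in rows, so rows that do not move let the fingers close. It gives the time, the measured TCP pose, the force and the opening at its end, in the units of the state.
- get_state(): the state, without advancing time (a new reading comes with each control period).
- read_camera(name): name is "scene" or "top"; returns (picture, depth): 384x512x3 uint8, red, green, blue; 384x512 float32, m along the optical axis (not along the pixel's ray), 0 where there is no reading.
- get_calibration(name): a dict with "K" (3x3 intrinsics, pixels), "rvec" (rotation vector, rad) and "tvec" (3), from world to camera coordinates, as OpenCV has them. Camera axes: x right, y down, z forward; pixel columns grow to the right and rows downward; lengths in m; the calibration is good to about 2 mm. A picture is of the moment at which its call begins. get_calibration takes no time and is no camera call.
- sign_off(): hands the job in, once; it reports no verdict.
The state is a dict: "t": time; "joints": joint angles; "qd": joint speeds; "joint_efforts": joint torques, N m; "ee_pos": TCP position; "tool_rot": TCP orientation; "contact_force": force on the tool from outside, world axes, zero at the start; "ft_torque": the same for the moment, N m; "opening": finger opening in m.
Only numpy, scipy, OpenCV 4.12 (cv2) and the standard library are available. Lean on these libraries where they do the work, as an engineer would, in place of code of your own. Each camera call takes 0.05 s, during which the arm holds its last target. There are 200 camera calls.

### The job

Deburr this batch of brackets: while the finisher is stopped (its stop key is down), put every bracket from the mat into the tub, then press the medium key, the third from the left with two raised bars, so that it latches and the stop key pops up, and let it run for six seconds, keeping the gripper off the finisher while it runs. Then press the stop key so that the medium key pops up, tip the tub by its handle until all the brackets have slid out into the catch tray, and bring the tub back fully upright and let go of it. Leave the sanding block, the spanner and the glue bottle where they are.

Things in the scene. Friction and masses are not known exactly. Their poses are not given: they have to be found in the camera images.
- finisher: Bench vibratory finisher, green base 200 x 150 mm with a grey tipping tub held between two cheeks on its -y side. Origin on the bench under the tub's middle; x = along the tub's hinge line, y = away from the pouring lip, towards the handle, z up. Its position and yaw vary; nothing visible moves while it runs.
- tub (a joint): Tilt of the tub about its hinge line (rad): 0 = fully upright on its cradle, positive = tipping over its pouring lip towards the finisher's -y; stop at 2.3. Stiff and slow: let go above about 1.65 it stays, lower it sinks back towards 0. Lifting the handle takes up to about 10 N. The brackets slide out only at about 1.8 to 2.1 rad.
- tub_hinge (a point): Point on the hinge line, at the middle of the pouring lip, 118 mm above the bench. Does not move with the tub; same axes as the finisher.
- tub_floor (a point): Centre of the tub's inner floor; moves with the tub (x along the hinge, y to the handle wall, z out of the mouth). Upright it is 61 mm above the bench, over the finisher's origin. Inside: 160 mm in x, y from -45 to +55 mm at the floor (the pouring wall flares to -70 at the rim), 65 mm deep. Walls 6 mm.
- tub_handle (a point): Middle of the tilting handle, a bar parallel to the hinge with a free-turning black sleeve 16 mm thick, 90 mm long; moves with the tub. Upright it is 118 mm above the bench, 8 mm below the rim, 46 mm outside the tub's +y wall; 175 mm from the hinge line, level with it. Arms at x = +/-56 mm. Can be held from above through the whole swing.
- tray: Steel catch tray lined with rubber on the bench just below the pouring lip, on the finisher's -y side; outside 230 x 230 mm, walls 38 mm high and 4 mm thick, floor 6 mm. Origin under its centre; fixed.
- keybox: Grey control box 84 x 164 mm, panel 45 mm high, fixed, with four black keys in a row along its y, 36 mm apart. Origin on the bench under its middle. From left (+y) to right: stop (plain), low (one raised bar), medium (two), high (three). Interlocked: pressing one fully (over 9.5 mm) latches it down and lets the latched one pop up.
- key_stop (a joint): Travel of the stop key, number 1 from the left (m): 0 = up, about 0.0095 = latched down, 0.0125 = pressed against its stop. Springy; the push peaks at about 4 N some 4 mm down and stays below that until the stop.
- key_stop_top (a point): Centre of the top of the stop key, key cap 52 mm along the box's x, 29 mm along its y; 65 mm above the bench when up; moves with the key.
- key_low (a joint): Travel of the low key, number 2 from the left (m): 0 = up, about 0.0095 = latched down, 0.0125 = pressed against its stop. Springy; the push peaks at about 4 N some 4 mm down and stays below that until the stop.
- key_low_top (a point): Centre of the top of the low key, key cap 52 mm along the box's x, 29 mm along its y; 65 mm above the bench when up; moves with the key.
- key_medium (a joint): Travel of the medium key, number 3 from the left (m): 0 = up, about 0.0095 = latched down, 0.0125 = pressed against its stop. Springy; the push peaks at about 4 N some 4 mm down and stays below that until the stop.
- key_medium_top (a point): Centre of the top of the medium key, key cap 52 mm along the box's x, 29 mm along its y; 65 mm above the bench when up; moves with the key.
- key_high (a joint): Travel of the high key, number 4 from the left (m): 0 = up, about 0.0095 = latched down, 0.0125 = pressed against its stop. Springy; the push peaks at about 4 N some 4 mm down and stays below that until the stop.
- key_high_top (a point): Centre of the top of the high key, key cap 52 mm along the box's x, 29 mm along its y; 65 mm above the bench when up; moves with the key.
- mat: Black rubber mat 250 x 250 x 3 mm on the bench on which the brackets stand; origin under its centre, fixed.
- bracket1: Cast aluminium bracket, 90 g: foot 64 (x) x 34 (y) x 8 mm with an upright lug in the middle, 12 (x) x 34 (y) mm, its top 44 mm above the underside. Origin at the centre of the foot's underside, z towards the lug. May be absent (2 to 4 are present). Starts standing on the mat.
- bracket2: Cast aluminium bracket, 90 g: foot 64 (x) x 34 (y) x 8 mm with an upright lug in the middle, 12 (x) x 34 (y) mm, its top 44 mm above the underside. Origin at the centre of the foot's underside, z towards the lug. May be absent (2 to 4 are present). Starts standing on the mat.
- bracket3: Cast aluminium bracket, 90 g: foot 64 (x) x 34 (y) x 8 mm with an upright lug in the middle, 12 (x) x 34 (y) mm, its top 44 mm above the underside. Origin at the centre of the foot's underside, z towards the lug. May be absent (2 to 4 are present). Starts standing on the mat.
- bracket4: Cast aluminium bracket, 90 g: foot 64 (x) x 34 (y) x 8 mm with an upright lug in the middle, 12 (x) x 34 (y) mm, its top 44 mm above the underside. Origin at the centre of the foot's underside, z towards the lug. May be absent (2 to 4 are present). Starts standing on the mat.
- sanding_block: Bystander, not part of the job: cork sanding block 112 x 67 x 25 mm lying flat; origin under its centre.
- spanner: Bystander, not part of the job: steel spanner 170 mm long lying flat.
- glue_bottle: Bystander, not part of the job: white glue bottle, 58 mm across, 150 mm tall, standing; origin under its centre.
Mind the look-alikes: they are no part of the job. What is shaped like the bracket1 but brown, red or yellow is not meant.

How it is judged:
By the outcome, as a careful person would: the job done as asked, in the order asked, and still so for the second after the job is handed in, with the robot touching nothing.
Of bracket1, bracket2, bracket3, bracket4 only 2 to 4 are there at a start; the rules pass over those that are not, and their reading is None.
At some moment in a run one of bracket1, bracket2, bracket3, bracket4 may be knocked a few centimetres aside while the robot is not near it.
Once in a run the grip may slacken for a moment while it holds something.
It also fails if it takes over 210 s, if anything falls off the work surface, if the arm or the gripper's body presses on something with over 40 N, if the wrist force passes 120 N, or if a joint passes its speed limit or range.

## Working session

There is one attempt and no reset: what is moved stays moved. The work goes in short steps, Python scripts to look and compute and a shell command to move; the robot and the scene stay as the last step left them, time stands still between calls to the robot, and variables do not carry over. Pictures are saved under pics/ and viewed, about 12 in all and at most 16, crops included, and the job is handed in when it is done.

```bash
mkdir -p pics; cat > h.py <<'E'
from station import *
import numpy as np, cv2
def snap(cam,name,crop=None,s=1):
    im,d=read_camera(cam); np.savez(''+cam+'.npz',im=im,d=d)
    o=im[:,:,::-1]
    if crop: r0,r1,c0,c1=crop; o=o[r0:r1,c0:c1]
    cv2.imwrite('pics/'+name+'.png',cv2.resize(o,None,fx=s,fy=s,interpolation=cv2.INTER_CUBIC)); return im,d
def world(cam,d):
    c=get_calibration(cam);K=np.array(c['K']);R=cv2.Rodrigues(np.array(c['rvec'],float))[0];t=np.array(c['tvec'],float).ravel()
    v,u=np.mgrid[:d.shape[0],:d.shape[1]]
    P=np.stack([(u-K[0,2])/K[0,0]*d,(v-K[1,2])/K[1,1]*d,d],-1)
    return (P-t)@R
E
python3 - <<'E'
from h import *
snap('top','t0',None,1.5);snap('scene','s0',None,1.5)
print(get_state())
for c in('top','scene'):print(get_calibration(c))
E
```

```text
{'t': 0.1, 'joints': array([-7.28102371e+01,  2.78991230e+00,  5.59900534e+00,  9.29322552e+01,
       -1.43122956e-03,  8.26800332e+01]), 'qd': array([ 0.07450746, -0.13719797,  0.21353239,  0.14165508, -0.01002784,
        0.07528604]), 'joint_efforts': array([ 2.34813124e-03, -3.39851367e+01,  3.20936000e+01,  1.58589362e-02,
       -1.98483999e-04,  3.11549975e-06]), 'ee_pos': array([ 0.21763189, -0.47715932,  0.23020887]), 'tool_rot': array([-1.79877659e+02, -1.42725536e-02,  2.45097160e+01]), 'contact_force': array([ 0.03385653,  0.28245814, -0.06313375]), 'ft_torque': array([ 0.02269652,  0.0021536 , -0.02588472]), 'opening': 0.08528840997942896}
{'K': array([[465.79322845,   0.        , 257.44852439],
       [  0.        , 465.79322845, 188.76396265],
       [  0.        ,   0.        ,   1.        ]]), 'rvec': array([ 2.14638466, -2.0912566 ,  0.21805551]), 'tvec': array([-0.02019526,  0.509112  ,  1.57052541])}
{'K': array([[347.37888452,   0.        , 252.24944513],
       [  0.        , 347.37888452, 194.29398988],
       [  0.        ,   0.        ,   1.        ]]), 'rvec': array([ 0.85844492,  2.7045714 , -0.81665031]), 'tvec': array([ 0.41649537, -0.19630998,  1.32906548])}
```

View pics/t0.png

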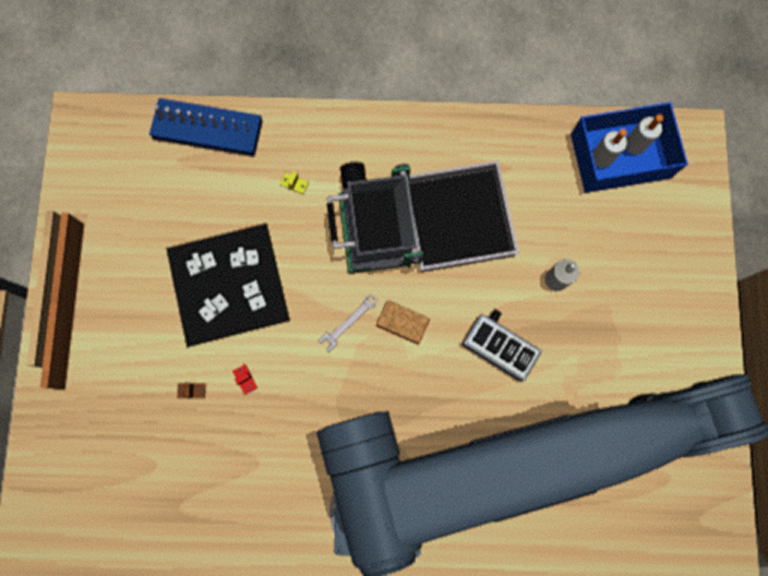

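View pics/s0.png

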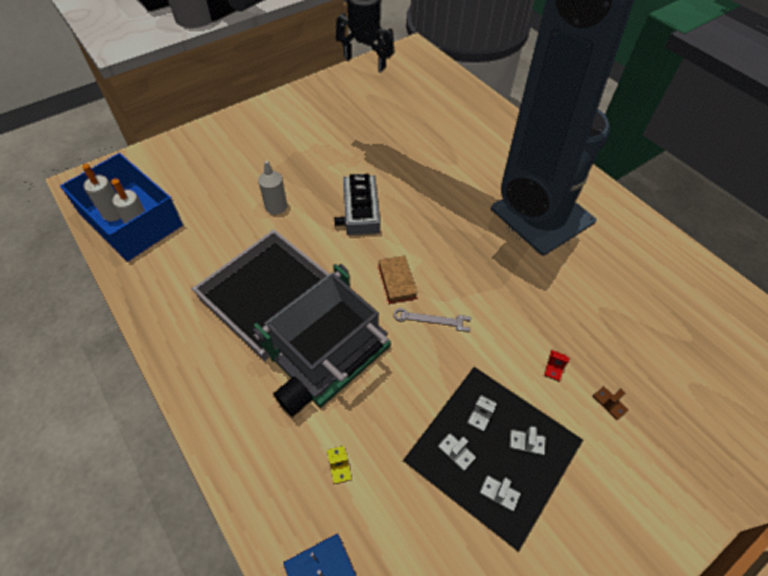

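The pictures show four white brackets on the mat (top view ×1.5: about (201,262), (244,257), (213,306) and (254,295)). The tub is at (382,218), the tray at (462,215) and the key box at (501,345). Next I'll measure these in world coordinates.

```bash
cat > meas.py <<'E'
from h import *
def brackets(im,d):
    P=world('top',d); g=im.astype(int)
    m=(g.min(2)>110)&(g.max(2)-g.min(2)<30)
    out=[]
    n,l,s,c=cv2.connectedComponentsWithStats(m.astype(np.uint8))
    for i in range(1,n):
        if not 60<s[i,4]<800: continue
        q=P[l==i]; 
        low=q[(q[:,2]<0.03)&(q[:,2]>0.0)]; hi=q[q[:,2]>0.036]
        r=cv2.minAreaRect(q[:,:2].astype(np.float32)*1000)
        print('px',c[i].round(),s[i,4],'rect',np.round(r[0]),np.round(r[1]),round(r[2],1),'mean',q.mean(0).round(3),'zmax',q[:,2].max().round(3),'lug',hi.mean(0).round(3) if len(hi) else None,len(hi))
        if len(hi)>6:
            r=cv2.minAreaRect(hi[:,:2].astype(np.float32)*1000); print('   lugrect',np.round(r[0]),np.round(r[1]),round(r[2],1))
E
python3 - <<'E'
from h import *; from meas import *
z=np.load('top.npz');im,d=z['im'],z['d'];brackets(im,d)
P=world('top',d)
def reg(r0,r1,c0,c1,lo,hi,nm):
    q=P[r0:r1,c0:c1].reshape(-1,3);q=q[(q[:,2]>lo)&(q[:,2]<hi)]
    r=cv2.minAreaRect(q[:,:2].astype(np.float32)*1000);print(nm,len(q),np.round(r[0],1),np.round(r[1]),round(r[2],1),cv2.boxPoints(r).round().tolist())
reg(205,258,300,365,.03,.08,'keybox'); reg(205,258,300,365,.05,.08,'keys')
reg(100,190,270,350,.02,.045,'tray')
reg(105,190,215,290,.115,.14,'tub rim')
# pixel map in keybox
print(np.round(P[150:165,200:1]))
for v in range(125,170,4): print(v,[ '%.0f,%.0f,%.0f'%tuple(P[v,u]*1000) for u in range(218,236,3)])
snap('top','k1',(100,260,210,350),5)
E
```

```text
px [506.  75.] 151 rect [ 1348. -1371.] [129.  90.] 26.3 mean [ 1.351 -1.369 -0.749] zmax -0.726 lug None 0
px [496. 108.] 710 rect [ 667. -744.] [ 283. 1744.] 42.1 mean [ 1.154 -1.296 -0.746] zmax 1.64 lug [ 0.188 -0.002  1.64 ] 1
px [433.  85.] 132 rect [ 900. -629.] [50. 91.] 44.9 mean [ 0.884 -0.613  0.113] zmax 0.126 lug [ 0.883 -0.612  0.114] 131
   lugrect [ 885. -614.] [51. 49.] 54.5
px [410.  95.] 135 rect [ 857. -554.] [50. 95.] 20.6 mean [ 0.846 -0.53   0.113] zmax 0.143 lug [ 0.845 -0.529  0.114] 133
   lugrect [ 846. -529.] [50. 48.] 53.3
px [317. 146.] 358 rect [ 503. -169.] [274. 657.] 84.7 mean [ 0.671 -0.214  0.048] zmax 1.64 lug [ 0.671 -0.214  0.052] 278
   lugrect [ 502. -169.] [271. 658.] 84.4
px [158. 172.] 90 rect [571. 349.] [39. 36.] 7.8 mean [0.568 0.348 0.024] zmax 0.056 lug [0.57  0.336 0.046] 34
   lugrect [571. 336.] [35. 11.] 10.5
px [167. 171.] 75 rect [573. 318.] [34. 26.] 6.4 mean [0.573 0.318 0.011] zmax 0.02 lug None 0
px [133. 175.] 171 rect [560. 441.] [45. 67.] 23.5 mean [0.555 0.437 0.016] zmax 0.052 lug [0.555 0.437 0.046] 32
   lugrect [555. 
[... 1655 characters left out ...]

141 ['659,132,115', '656,121,127', '694,120,2', '688,107,25', '680,95,50', '681,84,47']
145 ['680,142,-3', '640,120,131', '680,119,1', '680,108,-0', '671,96,31', '666,84,49']
149 ['664,141,-0', '629,120,123', '666,119,-4', '664,108,2', '656,95,31', '651,83,51']
153 ['648,140,3', '613,119,129', '615,109,122', '650,107,-0', '643,95,27', '635,83,54']
157 ['635,140,-4', '600,119,125', '603,109,115', '636,107,-4', '628,94,26', '623,82,46']
161 ['618,139,3', '617,127,7', '588,108,121', '619,106,3', '588,88,120', '587,78,127']
165 ['604,138,-1', '606,128,-8', '574,108,118', '604,105,4', '599,93,23', '592,81,52']
169 ['589,138,-1', '590,127,-3', '188,-2,1640', '592,105,-7', '588,94,8', '583,82,29']
```

View pics/k1.png

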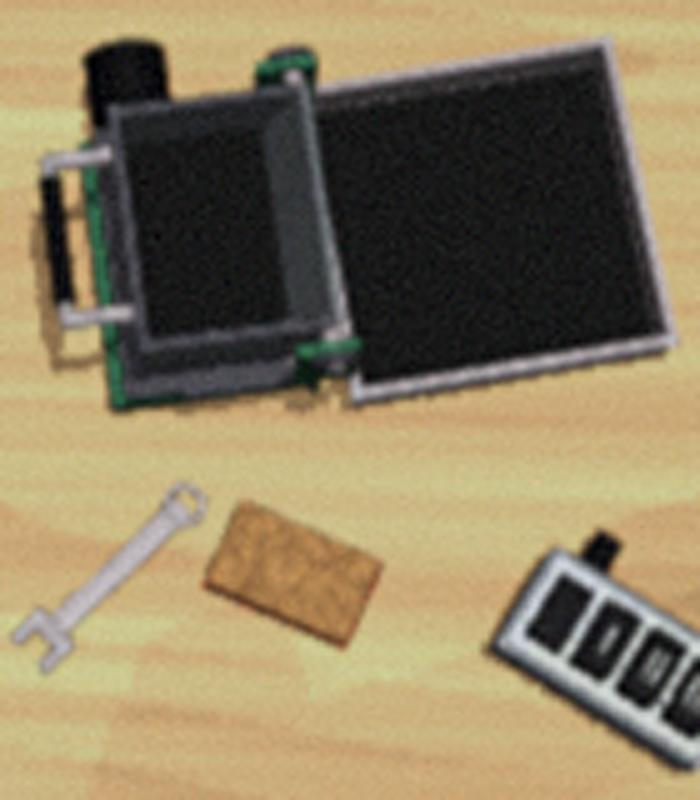

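```bash
cat >> h.py <<'E'
def pix(cam,uv,z):
    c=get_calibration(cam);K=np.array(c['K']);R=cv2.Rodrigues(np.array(c['rvec'],float))[0];t=np.array(c['tvec'],float).ravel()
    uv=np.atleast_2d(np.array(uv,float)); r=np.c_[(uv-K[:2,2])/[K[0,0],K[1,1]],np.ones(len(uv))]@R; o=-t@R
    return o+r*((z-o[2])/r[:,2])[:,None]
def cr(xy,s,u0,v0): return (np.array(xy,float)+.5)/s-.5+[u0,v0]
E
python3 - <<'E'
from h import *
f=lambda xy,z:(pix('top',cr(xy,5,210,100),z)*1000).round(0)[:,:2].tolist()
print('handle',f([(48,180),(65,300)],.118))
print('rim',f([(110,105),(148,345),(350,330),(300,88)],.126))
print('tray',f([(610,40),(675,340),(355,400)],.038))
print('keys',f([(560,613)],.0555),f([(608,640),(652,668)],.065))
g=lambda xy,z:(pix('top',cr(xy,1.5,0,0),z)*1000).round(0)[:,:2].tolist()
print('box',g([(481,312),(540,349),(522,380),(463,345)],.045))
snap('top','m1',(145,235,105,200),8)
E
```

```text
handle [[677.0, 128.0], [593.0, 113.0]]
rim [[729.0, 88.0], [561.0, 56.0], [575.0, -79.0], [745.0, -42.0]]
tray [[821.0, -269.0], [597.0, -314.0], [547.0, -88.0]]
keys [[398.0, -230.0]] [[379.0, -261.0], [361.0, -291.0]]
box [[449.0, -227.0], [367.0, -362.0], [295.0, -320.0], [371.0, -186.0]]
```

View pics/m1.png

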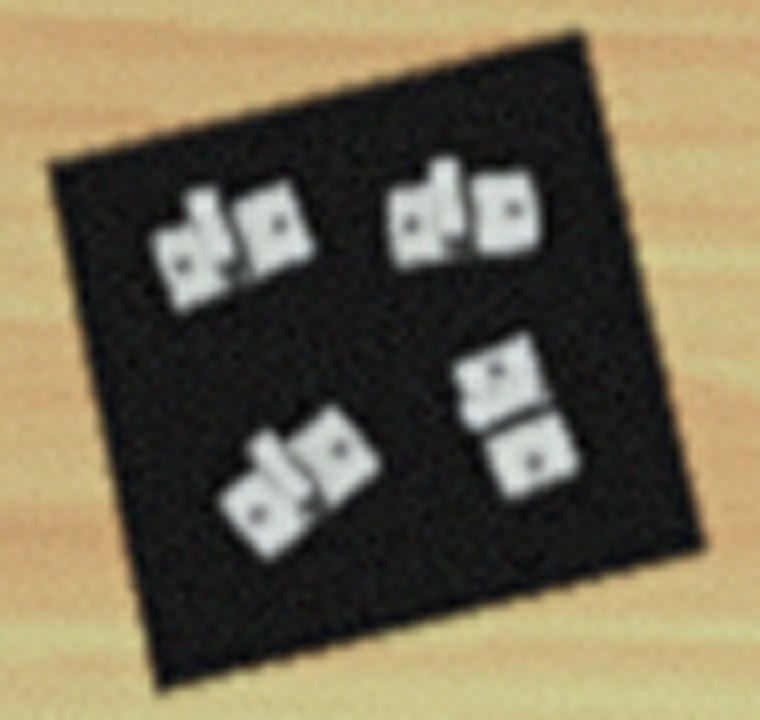

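```bash
cat > go.py <<'E'
import sys
from h import *
def go(x,y,z,yaw):
    s=get_state();p=np.array(s['ee_pos']);c=s['tool_rot'][2];a=np.radians(c)
    w=np.array([x,y,z])/1000-p; yw=(yaw-c+180)%360-180
    sh=lambda a:(1000*np.array([w[0]*np.cos(a)+w[1]*np.sin(a),w[0]*np.sin(a)-w[1]*np.cos(a),-w[2]])).round(1)
    print('t',round(s['t'],2),'tcp',(p*1000).round(1),s['tool_rot'].round(1),'open',round(s['opening']*1000,1),'F',s['contact_force'].round(1))
    print('turn',round(-yw,1),'| shift now',sh(a),'| shift after turn',sh(np.radians(yaw)))
def blobs():
    im,d=read_camera('top'); g=im[145:235,105:200].astype(int)
    m=((g.min(2)>95)&(g.max(2)-g.min(2)<40)).astype(np.uint8)
    m=cv2.morphologyEx(m,cv2.MORPH_CLOSE,np.ones((3,3)))
    n,l,s,c=cv2.connectedComponentsWithStats(m)
    for i in range(1,n):
        if s[i,4]>40:
            pts=np.argwhere(l==i)[:,::-1].astype(np.float32)+[105,145]
            W=(pix('top',pts,.011)[:,:2]*1000).astype(np.float32); r=cv2.minAreaRect(W)
            print('blob',s[i,4],np.round(r[0]),np.round(r[1]),round(r[2]))
if __name__=='__main__':
    a=[float(v) for v in sys.argv[1:]]
    if len(a)>3: go(*a[:4])
    if len(a)!=4: blobs()
E
python3 - <<'E'
from h import *
H=[[(184,264),(280,225)],[(411,224),(513,210)],[(260,514),(341,450)],[(497,371),(535,461)]]
for h in H:
    p=pix('top',cr(h,8,105,145),.011)*1000; e=p[1]-p[0]
    print(p.mean(0).round(1),np.linalg.norm(e).round(),np.degrees(np.arctan2(e[1],e[0])).round(1))
E
python3 go.py 0 0 0 0 1
```

```text
[555.5 437.8  11. ] 46.0 -65.3
[570.9 335.9  11. ] 46.0 -80.4
[448.7 399.2  11. ] 45.0 -48.7
[480.9 306.   11. ] 45.0 -154.2
t 0.2 tcp [ 217.7 -477.3  230.5] [-179.9   -0.    24.5] open 85.4 F [-1.   0.2 -0.2]
turn 24.5 | shift now [  -0.  -524.6  230.5] | shift after turn [-217.7 -477.3  230.5]
blob 182 [574. 337.] [44. 65.] 4
blob 201 [560. 440.] [48. 67.] 26
blob 190 [479. 308.] [67. 40.] 25
blob 200 [452. 403.] [46. 66.] 42
```

```bash
python3 -m jog '[0.06,0,0,0,-7.04,0.06,0,0,0,-7.04,0.06,0,0,0,-7.04,0.06,0,0,0,-7.04,0.06,0,0,0,-7.04,0.06,0,0,0,-7.04,0.06,0,0,0,-7.04,0.06,0,0,0,-7.04,0.06,0,0,0,-7.04,0.06,0,0,0,-7.04,0.06,0,0,0,-7.04,0.06,0,0,0,-7.04,0.06,0,0,0,-7.04,0.06,0.03,0.028,0,0,0.06,0.03,0.028,0,0,0.06,0.03,0.028,0,0,0.06,0.03,0.028,0,0,0.06,0.03,0.028,0,0,0.06,0.03,0.028,0,0,0.06,0.03,0.028,0,0]' 60; python3 go.py 481 306 120 116
```

```text
t: 1.92
ee_pos: [0.2908, -0.1983, 0.223]
tool_rot: [179.9, -0.8, 117.3]
contact_force: [1.6, -0.0, 0.1]
opening: 0.0601
t 1.92 tcp [ 290.8 -198.3  223. ] [179.9  -0.8 117.3] open 60.1 F [ 1.6 -0.   0.1]
turn 1.3 | shift now [361.  400.1 103. ] | shift after turn [369.9 392.  103. ]
```

```bash
python3 -m jog '[0.06,0.028,0.03,0,0,0.06,0.028,0.03,0,0,0.06,0.028,0.03,0,0,0.06,0.028,0.03,0,0,0.06,0.028,0.03,0,0,0.06,0.028,0.03,0,0,0.06,0.028,0.03,0,0,0.06,0.028,0.03,0,0,0.06,0.028,0.03,0,0,0.06,0.028,0.03,0,0,0.06,0.028,0.03,0,0,0.06,0.028,0.03,0,0,0.06,0.014,0.016,0.01,0,0.06,0,0,0.02,0,0.06,0,0,0.02,0,0.06,0,0,0.02,0,0.06,0,0,0,0]'; python3 go.py 481 306 14 116 1
```

```text
t: 3.33
ee_pos: [0.4639, 0.3079, 0.1558]
tool_rot: [179.2, -0.4, 118.0]
contact_force: [-1.1, -0.6, -0.4]
opening: 0.0602
t 3.33 tcp [463.9 307.9 155.8] [179.2  -0.4 118. ] open 60.2 F [-1.1 -0.6 -0.4]
turn 2.0 | shift now [ -9.7  14.2 141.8] | shift after turn [ -9.2  14.5 141.8]
blob 144 [575. 334.] [65. 36.] 79
blob 142 [481. 303.] [66. 30.] 24
```

```bash
python3 -m jog '[0.05,-0.009,0.014,0.02,2,0.05,0,0,0.03,0,0.05,0,0,0.03,0,0.05,0,0,0,0]'; python3 go.py 481 306 16 116
```

```text
t: 3.72
ee_pos: [0.4873, 0.3094, 0.0843]
tool_rot: [178.3, -0.4, 115.9]
contact_force: [-1.6, -0.8, -2.0]
opening: 0.0497
t 3.72 tcp [487.3 309.4  84.3] [178.3  -0.4 115.9] open 49.7 F [-1.6 -0.8 -2. ]
turn -0.1 | shift now [-0.3 -7.2 68.3] | shift after turn [-0.3 -7.2 68.3]
```

```bash
python3 -m jog '[0.05,0,-0.006,0.02,0,0.05,0,0,0.02,0,0.05,0,0,0.015,0,0.05,0,0,0,0,0.05,0,0,0,0]'; python3 go.py 481 306 16 116
```

```text
t: 4.13
ee_pos: [0.489, 0.3092, 0.0402]
tool_rot: [177.6, -0.4, 115.8]
contact_force: [-0.5, 0.3, 0.0]
opening: 0.0503
t 4.13 tcp [489.  309.2  40.2] [177.6  -0.4 115.8] open 50.3 F [-0.5  0.3  0. ]
turn -0.2 | shift now [ 0.6 -8.6 24.2] | shift after turn [ 0.6 -8.6 24.2]
```

```bash
python3 -m jog '[0.05,0,-0.009,0.01,0,0.05,0,-0.002,0.01,0,0.05,0,0,0.005,0,0.05,0,0,0,0]'; python3 go.py 481 306 16 116
```

```text
t: 4.47
ee_pos: [0.4864, 0.3077, 0.0244]
tool_rot: [176.7, -0.4, 115.7]
contact_force: [-0.2, -0.3, -0.5]
opening: 0.0499
t 4.47 tcp [486.4 307.7  24.4] [176.7  -0.4 115.7] open 49.9 F [-0.2 -0.3 -0.5]
turn -0.3 | shift now [ 0.8 -5.6  8.4] | shift after turn [ 0.8 -5.6  8.4]
```

```bash
python3 -m jog '[0.04,0,-0.006,0.005,0,0.03,0,-0.006,0.005,0,0.02,0,0,0.004,0,0.008,0,0,0,0,0.008,0,0,0,0,0.008,0,0,0,0,0.008,0,0,0,0,0.008,0,0,0,0,0.008,0,0,0,0]'; python3 go.py 481 306 16 116;  python3 -m jog '[0.008,0,0,-0.015,0,0.008,0,0,-0.03,0,0.008,0,0,-0.03,0,0.008,0,0,-0.03,0,0.008,0,0,-0.03,0]'; python3 go.py 481 306 16 101
```

```text
t: 5.22
ee_pos: [0.4797, 0.3046, 0.0138]
tool_rot: [176.1, -0.4, 115.8]
contact_force: [-0.2, 0.5, 1.7]
opening: 0.0115
t 5.22 tcp [479.7 304.6  13.8] [176.1  -0.4 115.8] open 11.5 F [-0.2  0.5  1.7]
turn -0.2 | shift now [ 0.7  1.7 -2.2] | shift after turn [ 0.7  1.7 -2.2]
t: 5.63
ee_pos: [0.4625, 0.2951, 0.1378]
tool_rot: [177.9, -0.4, 115.7]
contact_force: [-0.1, 1.1, -1.0]
opening: 0.0113
t 5.63 tcp [462.5 295.1 137.8] [177.9  -0.4 115.7] open 11.3 F [-0.1  1.1 -1. ]
turn 14.7 | shift now [  1.7  21.4 121.8] | shift after turn [  7.1  20.3 121.8]
```

```bash
python3 -m jog '[0.008,0,0,-0.02,7.1,0.008,0,0,-0.02,7,0.008,0,0,-0.02,0,0.008,-0.034,0.017,0,0,0.008,-0.034,0.017,0,0,0.008,-0.034,0.017,0,0,0.008,-0.034,0.017,0,0,0.008,-0.034,0.017,0,0,0.008,-0.034,0.017,0,0,0.008,-0.034,0.017,0,0,0.008,-0.034,0.017,0,0,0.008,-0.024,0.014,0,0,0.008,-0.01,0.005,0,0,0.008,0,0,0,0]'; python3 go.py 697 0 76 101
```

```text
t: 6.8
ee_pos: [0.6796, 0.0136, 0.1998]
tool_rot: [178.1, -1.3, 101.4]
contact_force: [1.4, 0.5, -1.4]
opening: 0.011
t 6.8 tcp [679.6  13.6 199.8] [178.1  -1.3 101.4] open 11.0 F [ 1.4  0.5 -1.4]
turn 0.4 | shift now [-16.7  14.3 123.8] | shift after turn [-16.6  14.4 123.8]
```

```bash
python3 -m jog '[0.008,-0.006,0.005,0.012,0,0.008,-0.006,0.005,0.012,0,0.008,-0.004,0.004,0.012,0,0.008,0,0,0.01,0,0.008,0,0,0,0]'; python3 go.py 697 0 76 101
```

```text
t: 7.22
ee_pos: [0.6967, 0.0038, 0.1458]
tool_rot: [178.4, -1.5, 101.5]
contact_force: [-1.1, 1.0, -1.1]
opening: 0.0115
t 7.22 tcp [696.7   3.8 145.8] [178.4  -1.5 101.5] open 11.5 F [-1.1  1.  -1.1]
turn 0.5 | shift now [-3.8 -0.4 69.8] | shift after turn [-3.8 -0.4 69.8]
```

```bash
python3 -m jog '[0.008,-0.004,0,0.012,0,0.008,-0.002,0,0.013,0,0.008,0,0,0.013,0,0.008,0,0,0.012,0,0.008,0,0,0.008,0,0.008,0,0,0,0,0.008,0,0,0,0]'; python3 go.py 697 0 76 101
```

```text
t: 7.8
ee_pos: [0.6946, 0.0066, 0.0821]
tool_rot: [178.8, -1.7, 102.0]
contact_force: [-0.2, -0.6, 0.3]
opening: 0.0112
t 7.8 tcp [694.6   6.6  82.1] [178.8  -1.7 102. ] open 11.2 F [-0.2 -0.6  0.3]
turn 1.0 | shift now [-7.   1.   6.1] | shift after turn [-7.   1.1  6.1]
```

Lower a little further, release, and retreat.

```bash
python3 -m jog '[0.008,-0.005,0,0.004,0,0.008,-0.003,0,0.004,0,0.008,0,0,0,0,0.03,0,0,0,0,0.03,0,0,0,0,0.03,0,0,-0.002,0,0.03,0,0,-0.005,0,0.03,0,0,-0.02,0,0.03,0,0,-0.03,0,0.03,0,0,-0.04,0]'; python3 go.py 449 399 120 -139 1
```

```text
t: 8.63
ee_pos: [0.6847, -0.0061, 0.1662]
tool_rot: [-179.5, -2.0, 101.8]
contact_force: [0.9, 0.5, -0.7]
opening: 0.03
t 8.63 tcp [684.7  -6.1 166.2] [-179.5   -2.   101.8] open 30.0 F [ 0.9  0.5 -0.7]
turn -119.2 | shift now [ 444.7 -148.    46.2] | shift after turn [-87.9 460.3  46.2]
blob 185 [574. 337.] [44. 65.] 4
blob 201 [560. 440.] [49. 67.] 26
blob 203 [452. 403.] [46. 66.] 42
```

```bash
python3 -m jog '[0.05,0,0,-0.02,-7.1,0.05,0,0,-0.02,-7.1,0.05,0,0,0,-7.1,0.05,0,0,0,-7.1,0.05,0,0,0,-7.1,0.05,0,0,0,-7.1,0.05,0,0,0,-7.1,0.05,0,0,0,-7.1,0.05,0,0,0,-7.1,0.05,0,0,0,-7.1,0.05,0,0,0,-7.1,0.05,0,0,0,-7.1,0.05,0,0,0,-7.1,0.05,0,0,0,-7.1,0.05,0,0,0,-7.1,0.05,0,0,0,-6,0.05,-0.008,0.04,0,0,0.05,-0.008,0.04,0,0,0.05,-0.008,0.04,0,0,0.05,-0.008,0.04,0,0]'; python3 go.py 449 399 120 -139 
```

```text
t: 10.35
ee_pos: [0.652, 0.1312, 0.2589]
tool_rot: [-177.7, 5.2, -144.9]
contact_force: [1.2, -0.2, -0.2]
opening: 0.0503
t 10.35 tcp [652.  131.2 258.9] [-177.7    5.2 -144.9] open 50.3 F [ 1.2 -0.2 -0.2]
turn -5.9 | shift now [ 12.  335.8 138.9] | shift after turn [-22.5 335.2 138.9]
```

```bash
python3 -m jog '[0.05,-0.003,0.03,0,-3,0.05,-0.003,0.035,0,-3,0.05,-0.002,0.035,0,0,0.05,-0.002,0.035,0,0,0.05,-0.002,0.035,0.005,0,0.05,-0.002,0.035,0.01,0,0.05,-0.002,0.035,0.01,0,0.05,-0.002,0.03,0.02,0,0.05,-0.002,0.02,0.02,0,0.05,-0.002,0.01,0.02,0,0.05,0,0,0.02,0,0.05,0,0,0,0]'; python3 go.py 449 399 60 -139 
```

```text
t: 11.35
ee_pos: [0.4888, 0.4061, 0.1628]
tool_rot: [-176.5, 8.4, -137.7]
contact_force: [-0.9, -0.3, -1.3]
opening: 0.0498
t 11.35 tcp [488.8 406.1 162.8] [-176.5    8.4 -137.7] open 49.8 F [-0.9 -0.3 -1.3]
turn 1.3 | shift now [ 34.2  21.5 102.8] | shift after turn [ 34.7  20.7 102.8]
```

```bash
python3 - <<'E'
s=open('go.py').read()
s=s.replace("    print('turn'","""    from scipy.spatial.transform import Rotation as Ro
    R=Ro.from_euler('xyz',s['tool_rot'],degrees=True); T=R*Ro.from_euler('z',-yw,degrees=True)
    zx=R.as_matrix()[:,2]; b=np.arctan2(p[1],p[0])
    print('tilt radial %.1f tang %.1f j5 %.1f'%(np.degrees(zx[0]*np.cos(b)+zx[1]*np.sin(b)),np.degrees(-zx[0]*np.sin(b)+zx[1]*np.cos(b)),s['joints'][4]),'world d',(w*1000).round())
    sh=lambda a:(R if a==0 else T).inv().apply(w*1000).round(1)
    a=0;yaw=90
    print('turn'""")
open('go.py','w').write(s)
E
python3 -m jog '[0.05,0.006,0.004,0.015,0,0.05,0.006,0.004,0.015,0,0.05,0.006,0.004,0.015,0,0.05,0.006,0.004,0.015,0,0.05,0,0,0.01,0,0.05,0,0,0,0,0.05,0,0,0,0]';python3 go.py 449 399 17 -139
```

```text
t: 11.93
ee_pos: [0.4799, 0.4107, 0.1019]
tool_rot: [-176.3, 9.8, -137.8]
contact_force: [-0.6, -0.7, 0.5]
opening: 0.0497
t 11.93 tcp [479.9 410.7 101.9] [-176.3    9.8 -137.8] open 49.7 F [-0.6 -0.7  0.5]
tilt radial 9.9 tang -3.4 j5 -2.6 world d [-31. -12. -85.]
turn 1.2 | shift now [44.9 17.1 77.4] | shift after turn [45.2 16.1 77.4]
```

```bash
Z='import go'; python3 -m jog '[0.05,0,0,0,0,0.05,0,0,0,0,0.05,0,0,0,0,0.05,0,0,0,0,0.05,0,0,0,0,0.05,0,0,0,0,0.05,0,0,0,0,0.05,0,0,0,0]' >/dev/null;python3 go.py 449 399 17 -139; echo; python3 -m jog '[0.05,0,0,-0.04,0,0.05,0,0,-0.04,0,0.05,0,0,0,0,0.05,0,0,0,0,0.05,0,0,0,0]' >/dev/null;python3 go.py 449 399 17 -139;  echo; python3 -m jog '[0.05,0,0,0.005,0,0.05,0,0,0.005,0,0.05,0,0,0.005,0,0.05,0,0,0.005,0,0.05,0,0,0.005,0,0.05,0,0,0.005,0,0.05,0,0,0.005,0,0.05,0,0,0.005,0,0.05,0,0,0.005,0,0.05,0,0,0.005,0,0.05,0,0,0.005,0,0.05,0,0,0.005,0]' >/dev/null;python3 go.py 449 399 17 -139
```

```text
t 12.6 tcp [485.4 412.9 110.3] [-176.2   10.6 -137.9] open 50.0 F [-0.1  0.1 -0.2]
tilt radial 10.6 tang -3.5 j5 -2.6 world d [-36. -14. -93.]
turn 1.1 | shift now [52.9 19.7 83.9] | shift after turn [53.2 18.7 83.9]

t 13.02 tcp [468.  405.1 187.2] [-176.3   10.1 -137.9] open 49.9 F [0.  0.6 1.1]
tilt radial 10.1 tang -3.5 j5 -2.6 world d [ -19.   -6. -170.]
turn 1.1 | shift now [ 47.7  18.8 163.5] | shift after turn [ 48.1  17.9 163.5]

t 14.02 tcp [476.7 407.5 114.5] [-176.4    9.5 -137.9] open 50.0 F [-0.8  0.4 -0.1]
tilt radial 9.5 tang -3.4 j5 -2.6 world d [-28.  -8. -98.]
turn 1.1 | shift now [41.9 18.1 90.9] | shift after turn [42.3 17.3 90.9]
```

```bash
python3 -m jog '[0.05,0.004,0.0015,0.005,0,0.05,0.004,0.0015,0.005,0,0.05,0.004,0.0015,0.005,0,0.05,0.004,0.0015,0.005,0,0.05,0.004,0.0015,0.005,0,0.05,0.004,0.0015,0.005,0,0.05,0.004,0.0015,0.005,0,0.05,0.004,0.0015,0.005,0,0.05,0.004,0.0015,0.005,0,0.05,0.004,0.0015,0.005,0]' >/dev/null;python3 go.py 449 399 17 -139
```

```text
t 14.85 tcp [442.8 394.4  52.3] [-176.4    9.5 -137.9] open 50.2 F [0.7 0.1 0.6]
tilt radial 9.5 tang -3.6 j5 -2.7 world d [  6.   5. -35.]
turn 1.1 | shift now [-1.7  1.5 36.1] | shift after turn [-1.7  1.6 36.1]
```

```bash
python3 -m jog '[0.05,0,0,0.005,0,0.05,0,0,0.005,0,0.05,0,0,0.005,0,0.05,0,0,0.005,0,0.04,0,0,0.005,0,0.03,0,0,0.003,0,0.008,0,0,0.001,0,0.008,0,0,0.001,0,0.008,0,0,0.001,0,0.008,0,0,0.001,0,0.008,0,0,0,0]' >/dev/null;python3 go.py 449 399 17 -139
```

```text
t 15.77 tcp [448.2 397.9  20.1] [-176.5    9.6 -137.9] open 10.9 F [-0.2  0.2 -0.8]
tilt radial 9.6 tang -3.4 j5 -2.5 world d [ 1.  1. -3.]
turn 1.1 | shift now [-0.8  0.4  3.3] | shift after turn [-0.8  0.4  3.3]
```

```bash
python3 -m jog '[0.008,0,0,-0.02,0,0.008,0,0,-0.03,0,0.008,0,0,-0.03,0,0.008,0,0,-0.03,-5,0.008,0,0,-0.03,-5,0.008,0,0,-0.03,-6,0.008,0,0,-0.01,-7,0.008,0,0,0,-7,0.008,0,0,0,-7,0.008,0,0,0,-7,0.008,0,0,0,-7,0.008,0,0,0,-6]' >/dev/null;python3 go.py 622 -15 200 -79
```

```text
t 16.77 tcp [416.6 383.2 197.2] [-170.4    1.7  -79.3] open 10.8 F [-0.1 -0.1 -0.7]
tilt radial 9.0 tang -3.7 j5 -2.8 world d [ 205. -398.    3.]
turn -0.3 | shift now [ 429.1 -128.6    6.4] | shift after turn [ 429.8 -126.4    6.4]
```

```bash
python3 -m jog '[0.008,0.02,-0.006,0,0,0.008,0.03,-0.009,0,0,0.008,0.03,-0.009,0,0,0.008,0.03,-0.009,0,0,0.008,0.03,-0.009,0,0,0.008,0.03,-0.009,0,0,0.008,0.03,-0.009,0,0,0.008,0.03,-0.009,0,0,0.008,0.03,-0.009,0,0,0.008,0.03,-0.009,0,0,0.008,0.03,-0.009,0,0,0.008,0.03,-0.009,0,0,0.008,0.03,-0.009,0,0,0.008,0.02,-0.007,0,0]' >/dev/null;python3 go.py 622 -15 150 -79
```

```text
t 17.93 tcp [ 6.166e+02 -6.000e-01  1.941e+02] [-170.8    1.5  -78.5] open 10.8 F [-0.2 -1.2 -1.2]
tilt radial 8.6 tang 3.3 j5 4.5 world d [  5. -14. -44.]
turn 0.5 | shift now [16.3  4.6 43.5] | shift after turn [16.3  4.5 43.5]
```

```bash
python3 -m jog '[0.008,0.0015,0.0005,0.005,0,0.008,0.0015,0.0005,0.006,0,0.008,0.0015,0.0005,0.006,0,0.008,0.0015,0.0005,0.006,0,0.008,0.0015,0.0005,0.006,0,0.008,0.0015,0.0005,0.006,0,0.008,0.0015,0.0005,0.006,0,0.008,0.0015,0.0005,0.006,0,0.008,0.0015,0.0005,0.006,0,0.008,0.001,0.0005,0.006,0,0.008,0.001,0.0005,0.006,0,0.008,0.001,0,0.005,0,0.008,0,0,0.005,0]' >/dev/null;python3 go.py 622 -15 87 -79
```

```text
t 19.02 tcp [625.7 -15.3 107.6] [-171.1    1.5  -78.6] open 10.9 F [-0.   0.1 -0.5]
tilt radial 8.3 tang 3.4 j5 4.6 world d [ -4.   0. -21.]
turn 0.4 | shift now [-0.4  6.7 19.8] | shift after turn [-0.4  6.7 19.8]
```

```bash
python3 -m jog '[0.008,0,-0.001,0.005,0,0.008,0,-0.001,0.005,0,0.008,0,-0.001,0.005,0,0.008,0,-0.001,0.004,0,0.008,0,0,0.002,0,0.03,0,0,0.001,0,0.03,0,0,0.001,0,0.03,0,0,0.001,0,0.03,0,0,-0.005,0,0.03,0,0,-0.02,0,0.03,0,0,-0.04,0,0.03,0,0,-0.04,0]' >/dev/null;python3 go.py 571 336 150 -170 1
```

```text
t 20.02 tcp [612.4 -17.5 176.9] [-172.2    2.   -78.6] open 30.0 F [1.8 0.4 0.2]
tilt radial 7.2 tang 3.7 j5 4.7 world d [-41. 354. -27.]
turn 91.4 | shift now [-353.6  -23.9   42.7] | shift after turn [-15.1 354.1  42.7]
blob 181 [574. 337.] [44. 65.] 4
blob 201 [560. 441.] [49. 66.] 26
```

```bash
python3 -m jog '[0.05,0,0,-0.02,7,0.05,0,0,0,7,0.05,0,0,0,7,0.05,0,0,0,7,0.05,0,0,0,7,0.05,0,0,0,7,0.05,0,0,0,7,0.05,0,0,0,7,0.05,0,0,0,7,0.05,0,0,0,7,0.05,0,0,0,7,0.05,0,0,0,7,0.05,0,0,0,7,0.05,0,0.03,0,0,0.05,0,0.04,0,0,0.05,0,0.04,0,0,0.05,0,0.04,0,0,0.05,0,0.04,0,0,0.05,0,0.04,0,0]' >/dev/null;python3 go.py 571 336 100 -170; python3 -c "
from h import *
snap('top','u1',(110,180,220,295),8)"
```

```text
t 21.65 tcp [594.9 203.6 246.8] [ 178.8   11.5 -173.4] open 50.1 F [ 0.7  0.2 -0.2]
tilt radial 11.4 tang -1.3 j5 -0.1 world d [ -24.  132. -147.]
turn -3.4 | shift now [ 37.8 131.3 144.9] | shift after turn [ 29.9 133.3 144.9]
```

View pics/u1.png

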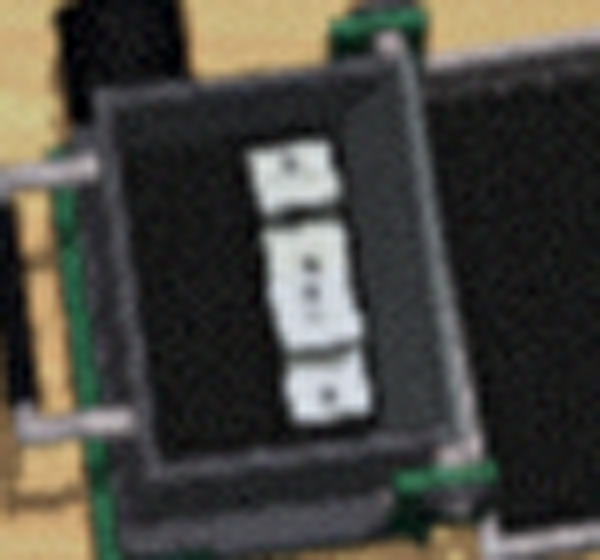

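```bash
python3 -m jog '[0.05,0.003,0.012,0.01,-1,0.05,0.003,0.012,0.01,-1,0.05,0.003,0.012,0.01,-1,0.05,0.003,0.012,0.01,-0.4,0.05,0.003,0.012,0.01,0,0.05,0.003,0.012,0.01,0,0.05,0.003,0.012,0.01,0,0.05,0.003,0.012,0.01,0,0.05,0.003,0.010,0.01,0,0.05,0.002,0.008,0.008,0,0.05,0.001,0.006,0.006,0,0.05,0,0.004,0.006,0]' >/dev/null;python3 go.py 571 336 17 -170
```

```text
t 22.7 tcp [562.7 348.8 132.7] [ 179.1   12.3 -169. ] open 49.7 F [-0.   0.2  1. ]
tilt radial 11.7 tang -3.5 j5 -2.5 world d [   8.  -13. -116.]
turn 1.0 | shift now [ 19.  -16.  114.1] | shift after turn [ 18.8 -16.3 114.1]
```

```bash
python3 -m jog '[0.05,0.001,-0.001,0.005,0,0.05,0.001,-0.001,0.005,0,0.05,0.001,-0.001,0.005,0,0.05,0.001,-0.001,0.005,0,0.05,0.001,-0.001,0.005,0,0.05,0.001,-0.001,0.005,0,0.05,0.001,-0.001,0.005,0,0.05,0.001,-0.001,0.005,0,0.05,0.001,-0.001,0.005,0,0.05,0.001,-0.001,0.005,0,0.05,0.001,-0.001,0.005,0,0.05,0.001,-0.001,0.005,0,0.05,0.001,-0.001,0.005,0]' >/dev/null;python3 go.py 571 336 17 -170
```

```text
t 23.78 tcp [568.8 334.9  60.7] [ 179.1   12.4 -169.2] open 49.7 F [ 0.6  0.4 -0.2]
tilt radial 11.9 tang -3.3 j5 -2.3 world d [  2.   1. -44.]
turn 0.8 | shift now [ 7.1  0.  43.1] | shift after turn [ 7.1 -0.1 43.1]
```

```bash
python3 -m jog '[0.05,0.001,0,0.005,0,0.05,0.001,0,0.005,0,0.05,0.001,0,0.005,0,0.05,0.001,0,0.005,0,0.05,0.001,0,0.005,0,0.04,0.001,0,0.004,0,0.03,0,0,0.003,0,0.008,0,0,0.001,0,0.008,0,0,0.001,0,0.008,0,0,0.001,0,0.008,0,0,0.001,0,0.008,0,0,0,0]' >/dev/null;python3 go.py 571 336 17 -170
```

```text
t 24.78 tcp [570.5 336.   21.4] [ 179.1   12.4 -169.2] open 10.7 F [-0.2  1.9 -1.8]
tilt radial 11.9 tang -3.3 j5 -2.4 world d [ 1.  0. -4.]
turn 0.8 | shift now [ 0.4 -0.1  4.4] | shift after turn [ 0.4 -0.1  4.4]
```

```bash
python3 -m jog '[0.008,0,0,-0.02,0,0.008,0,0,-0.04,0,0.008,0,0,-0.04,0,0.008,0,0,-0.04,0,0.008,0,0,-0.03,-7,0.008,0,0,-0.01,-7,0.008,0,0,0.002,-7,0.008,0,0,0.002,-7,0.008,0,0,0.002,-7,0.008,0,0,0.002,-7,0.008,0,0,0.002,-7,0.008,0,0,0.002,-7,0.008,0,0,0.002,-7,0.008,0,0,0.002,-7,0.008,0,0,0.002,-7,0.008,0,0,0.002,-7,0.008,0,0,0.002,-5,0.008,0,0,0.002,0]' >/dev/null;python3 go.py 687 51 200 -79 1
```

```text
t 26.28 tcp [535.7 326.9 170. ] [-168.     0.6  -77.5] open 11.2 F [-0.1  0.4 -1. ]
tilt radial 11.4 tang -3.3 j5 -2.3 world d [ 151. -276.   30.]
turn 1.5 | shift now [301.8 -93.  -14.3] | shift after turn [ 299.2 -100.8  -14.3]
```

```bash
python3 -m jog '[0.008,0.02,-0.006,-0.005,1,0.008,0.03,-0.01,-0.004,0.5,0.008,0.03,-0.01,-0.002,0,0.008,0.03,-0.01,-0.002,0,0.008,0.03,-0.01,-0.001,0,0.008,0.03,-0.01,-0.001,0,0.008,0.03,-0.01,0,0,0.008,0.03,-0.01,0,0,0.008,0.03,-0.01,0,0,0.008,0.015,-0.006,0,0]' >/dev/null;python3 go.py 687 51 95 -79
```

```text
t 27.17 tcp [674.4  65.5 192.9] [-168.4    1.4  -80.1] open 11.3 F [ 0.3 -0.6 -0.8]
tilt radial 11.4 tang 2.2 j5 3.7 world d [ 13. -15. -98.]
turn -1.1 | shift now [18.8  9.9 97.5] | shift after turn [18.6 10.2 97.5]
```

```bash
python3 -m jog '[0.008,0.0005,0.001,0.005,0,0.008,0.0005,0.001,0.006,0,0.008,0.0005,0.001,0.006,0,0.008,0.0005,0.001,0.006,0,0.008,0.0005,0.001,0.006,0,0.008,0.0005,0.001,0.006,0,0.008,0.0005,0.001,0.006,0,0.008,0.0005,0.001,0.006,0,0.008,0.0005,0.001,0.006,0,0.008,0.0005,0.001,0.006,0,0.008,0,0.001,0.006,0]' >/dev/null;python3 go.py 687 51 90 -79
```

```text
t 28.08 tcp [677.8  62.1 151.7] [-167.3    0.9  -80.5] open 11.1 F [-11.4  -4.   18.2]
tilt radial 12.5 tang 1.8 j5 3.4 world d [  9. -11. -62.]
turn -1.5 | shift now [13.4  6.5 61.6] | shift after turn [13.2  6.9 61.6]
```

```bash
python3 -m jog '[0.008,0,0,-0.008,0,0.008,0,0,-0.008,0,0.008,0.003,0.001,-0.004,0,0.008,0.003,0.001,0.001,0,0.008,0.003,0.001,0.001,0,0.008,0.003,0.001,0.001,0,0.008,0.003,0.001,0.001,0,0.008,0.003,0.001,0.001,0,0.008,0.003,0.001,0.001,0]' >/dev/null;python3 go.py 685 46 90 -79
```

```text
t 28.83 tcp [669.7  41.2 162.8] [-167.3    0.9  -80.2] open 10.8 F [-0.  -0.4 -0.9]
tilt radial 12.4 tang 2.3 j5 3.9 world d [ 15.   5. -73.]
turn -1.2 | shift now [-0.9  0.4 74.5] | shift after turn [-0.9  0.4 74.5]
```

```bash
python3 -m jog '[0.008,0,0,0.006,0,0.008,0,0,0.006,0,0.008,0,0,0.006,0,0.008,0,0,0.006,0,0.008,0,0,0.006,0,0.008,0,0,0.006,0,0.008,0,0,0.006,0,0.008,0,0,0.006,0]' >/dev/null;python3 go.py 685 46 90 -79
```

```text
t 29.5 tcp [680.1  43.  108.9] [-167.5    1.   -80.3] open 10.9 F [ 0.4  0.9 -1.4]
tilt radial 12.2 tang 2.3 j5 3.9 world d [  5.   3. -19.]
turn -1.3 | shift now [-1.8 -1.1 19.7] | shift after turn [-1.7 -1.2 19.7]
```

```bash
python3 -m jog '[0.008,0,0,0.005,0,0.008,0,0,0.005,0,0.008,0,0,0.003,0,0.008,0,0,0.001,0,0.03,0,0,0.001,0,0.03,0,0,0.001,0,0.03,0,0,0.001,0,0.03,0,0,-0.005,0,0.03,0,0,-0.02,0,0.03,0,0,-0.04,0,0.03,0,0,-0.04,0,0.03,0,0,-0.02,0]' >/dev/null;python3 go.py 555 437 150 -155 1
```

```text
t 30.5 tcp [652.8  38.  208.4] [-168.3    1.2  -80.2] open 29.8 F [2.  0.5 0.7]
tilt radial 11.4 tang 2.5 j5 4.0 world d [-98. 399. -58.]
turn 74.8 | shift now [-408.5   41.6   59.8] | shift after turn [-67.2 405.1  59.8]
blob 197 [560. 440.] [48. 67.] 26
```

```bash
python3 -m jog '[0.05,0,0,0.002,6.8,0.05,0,0,0.003,6.8,0.05,0,0,0.003,6.8,0.05,0,0,0.003,6.8,0.05,0,0,0.003,6.8,0.05,0,0,0.003,6.8,0.05,0,0,0.003,6.8,0.05,0,0,0.003,6.8,0.05,0,0,0.003,6.8,0.05,0,0,0.003,6.8,0.05,0,0,0.003,6.8,0.05,-0.005,0.03,0.002,0,0.05,-0.006,0.035,0.002,0,0.05,-0.006,0.035,0.002,0,0.05,-0.006,0.035,0.002,0,0.05,-0.006,0.035,0.002,0,0.05,-0.006,0.035,0.002,0,0.05,-0.006,0.035,0.002,0,0.05,-0.006,0.03,0.002,0]' >/dev/null;python3 go.py 555 437 100 -155; python3 -c "
from h import *
snap('top','u2',(110,180,220,295),8)"
```

```text
t 32.13 tcp [623.7 310.1 193.4] [-177.6   14.4 -159.6] open 50.3 F [0.9 0.3 0.2]
tilt radial 13.9 tang -3.9 j5 -2.9 world d [-69. 127. -93.]
turn -4.6 | shift now [ 42.9 146.3  79.4] | shift after turn [ 30.9 149.3  79.4]
```

View pics/u2.png

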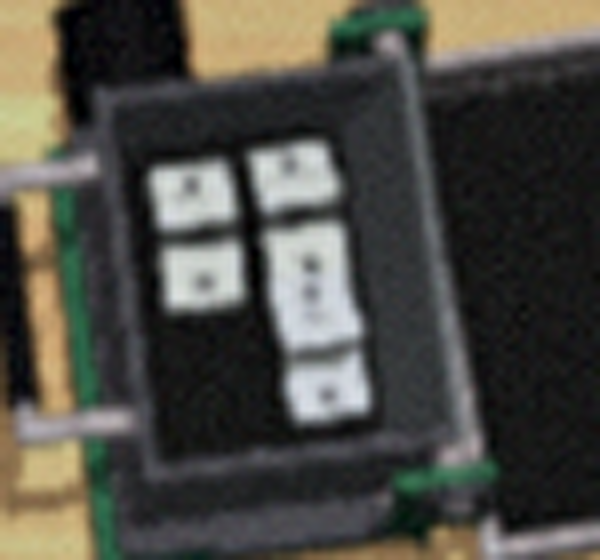

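```bash
python3 -m jog '[0.05,0.004,0.018,0.006,-1.5,0.05,0.004,0.018,0.006,-1.5,0.05,0.004,0.018,0.006,-1.5,0.05,0.004,0.018,0.006,0,0.05,0.004,0.018,0.006,0,0.05,0.004,0.016,0.006,0,0.05,0.003,0.012,0.006,0,0.05,0.002,0.008,0.006,0,0.05,0.001,0.004,0.006,0,0.05,0,0,0.005,0]' >/dev/null;python3 go.py 555 437 19 -155 1
```

```text
t 33.02 tcp [558.1 437.3 127.6] [-176.7   15.1 -154.1] open 49.9 F [ 0.1 -0.4 -0.4]
tilt radial 13.9 tang -6.3 j5 -5.6 world d [  -3.   -0. -109.]
turn 0.9 | shift now [ 31.1   7.  103.8] | shift after turn [ 31.2   6.5 103.8]
blob 162 [561. 440.] [44. 64.] 25
```

```bash
python3 -m jog '[0.05,0.0018,0.0003,0.005,0,0.05,0.0018,0.0003,0.005,0,0.05,0.0018,0.0003,0.005,0,0.05,0.0018,0.0003,0.005,0,0.05,0.0018,0.0003,0.005,0,0.05,0.0018,0.0003,0.005,0,0.05,0.0018,0.0003,0.005,0,0.05,0.0018,0.0003,0.005,0,0.05,0.0018,0.0003,0.005,0,0.05,0.0018,0.0003,0.005,0,0.05,0.0018,0.0003,0.005,0,0.05,0.0018,0.0003,0.005,0]' >/dev/null;python3 go.py 555 437 19 -155
```

```text
t 34.07 tcp [556.7 430.7  57.7] [-176.6   15.2 -154.5] open 50.0 F [-0.2 -0.1 -0.6]
tilt radial 13.9 tang -6.4 j5 -5.7 world d [ -2.   6. -39.]
turn 0.5 | shift now [ 9.   8.6 37.2] | shift after turn [ 9.   8.5 37.2]
```

```bash
python3 -m jog '[0.05,0.0015,0.002,0.005,0,0.05,0.0015,0.002,0.005,0,0.05,0.0015,0.002,0.005,0,0.05,0.0015,0.002,0.005,0,0.05,0.0015,0.001,0.005,0,0.04,0.001,0,0.003,0,0.03,0,0,0.002,0,0.008,0,0,0.001,0,0.008,0,0,0.001,0,0.008,0,0,0.001,0,0.008,0,0,0.001,0,0.008,0,0,0,0]' >/dev/null;python3 go.py 555 437 19 -155;  python3 -m jog '[0.008,0,0,-0.02,0,0.008,0,0,-0.04,0,0.008,0,0,-0.04,0,0.008,0,0,-0.04,0,0.008,0,0,-0.03,-5,0.008,0,0,-0.02,-7,0.008,0,0,0.003,-7,0.008,0,0,0.003,-7,0.008,0,0,0.003,-7,0.008,0,0,0.003,-7,0.008,0,0,0.003,-7,0.008,0,0,0.003,-7,0.008,0,0,0.003,-7,0.008,0,0,0.003,-7,0.008,0,0,0.003,-7]' >/dev/null; python3 go.py 609 30 210 -79
```

```text
t 35.07 tcp [554.3 439.9  20.4] [-176.8   15.3 -154.4] open 11.3 F [-0.1 -0.4 -0.5]
tilt radial 14.0 tang -6.5 j5 -5.8 world d [ 1. -3. -1.]
turn 0.6 | shift now [ 0.9 -2.9  1.3] | shift after turn [ 0.9 -2.9  1.3]
t 36.32 tcp [506.8 424.4 176.2] [-1.652e+02 -1.000e-01 -7.800e+01] open 10.7 F [-0.3 -0.7 -0.6]
tilt radial 12.9 tang -6.9 j5 -6.3 world d [ 102. -394.   34.]
turn 1.0 | shift now [407.  -26.1 -27.6] | shift after turn [406.5 -33.  -27.6]
```

```bash
python3 -m jog '[0.008,0.02,-0.002,-0.006,1,0.008,0.03,-0.003,-0.005,0,0.008,0.03,-0.003,-0.004,0,0.008,0.03,-0.003,-0.002,0,0.008,0.03,-0.003,-0.001,0,0.008,0.03,-0.003,0,0,0.008,0.03,-0.003,0,0,0.008,0.03,-0.003,0,0,0.008,0.03,-0.003,0,0,0.008,0.03,-0.003,0,0,0.008,0.03,-0.003,0,0,0.008,0.03,-0.003,0,0,0.008,0.025,-0.002,0,0,0.008,0.01,-0.001,0,0]' >/dev/null;python3 go.py 609 30 95 -79
```

```text
t 37.48 tcp [613.2  36.1 190.8] [-166.1   -0.2  -78.4] open 11.2 F [ 0.2 -0.3 -1.1]
tilt radial 13.6 tang 1.7 j5 3.7 world d [ -4.  -6. -96.]
turn 0.6 | shift now [ 4.8 28.1 91.7] | shift after turn [ 5.1 28.1 91.7]
```

```bash
python3 -m jog '[0.008,0,0.002,0.005,0,0.008,0,0.002,0.006,0,0.008,0,0.002,0.006,0,0.008,0,0.002,0.006,0,0.008,0,0.002,0.006,0,0.008,0,0.002,0.006,0,0.008,0,0.002,0.006,0,0.008,0,0.002,0.006,0,0.008,0,0.002,0.006,0,0.008,0,0.002,0.006,0,0.008,0,0.002,0.006,0,0.008,0,0.002,0.005,0]' >/dev/null;python3 go.py 609 30 92 -79
```

```text
t 38.48 tcp [605.1  37.1 108.8] [-166.2   -0.4  -78.3] open 11.1 F [-0.2 -4.5  1.8]
tilt radial 13.6 tang 1.6 j5 3.5 world d [  4.  -7. -17.]
turn 0.7 | shift now [ 7.6  1.7 16.9] | shift after turn [ 7.6  1.6 16.9]
```

```bash
python3 -m jog '[0.008,0.003,0.001,0,0,0.008,0.003,0,0.003,0,0.008,0.002,0,0.005,0,0.008,0,0,0.004,0,0.008,0,0,0.001,0,0.03,0,0,0.001,0,0.03,0,0,0.001,0,0.03,0,0,0.001,0,0.03,0,0,-0.005,0,0.03,0,0,-0.02,0,0.03,0,0,-0.04,0,0.03,0,0,-0.04,0,0.03,0,0,-0.03,0]' >/dev/null;python3 go.py 361 -291 150 -79 1; python3 -c "
from h import *
snap('top','u3')"
```

```text
t 39.57 tcp [572.5  25.1 216.7] [-167.1    0.3  -78.1] open 30.0 F [ 0.3 -0.9  1.1]
tilt radial 12.6 tang 2.4 j5 4.3 world d [-211. -316.  -67.]
turn 0.9 | shift now [266.2 279.7   2.9] | shift after turn [270.4 275.6   2.9]
```

```bash
python3 -m jog '[0,0,0,0.003,7.1,0,0,0,0.003,7.1,0,0,0,0.003,7.1,0,0,0,0.003,7.1,0,0,0,0.003,7.1,0,0,0,0.003,7.1]' 30 >/dev/null;python3 go.py 361 -290 110 -121
```

```text
t 40.17 tcp [579.5  25.5 207.9] [-169.9    9.3 -120.6] open 0.3 F [ 0.3 -0.7 -0.6]
tilt radial 13.4 tang 2.2 j5 4.2 world d [-218. -315.  -98.]
turn 0.4 | shift now [393.5  33.2  29.2] | shift after turn [393.8  30.3  29.2]
```

View pics/u3.png

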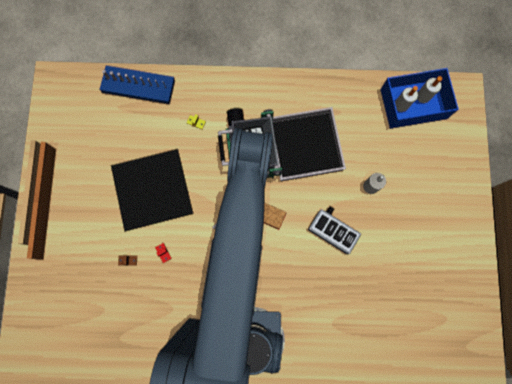

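```bash
python3 -m jog '[0,0.02,0.001,0,0,0,0.03,0.002,0,0,0,0.03,0.003,0,0,0,0.03,0.003,0,0,0,0.03,0.003,0,0,0,0.03,0.003,0,0,0,0.03,0.003,0,0,0,0.03,0.003,0,0,0,0.03,0.003,0,0,0,0.03,0.003,0,0,0,0.03,0.003,0,0,0,0.025,0.002,0,0,0,0.02,0.001,0.002,0,0,0.012,0,0.004,0,0,0.006,0,0.005,0]' >/dev/null;python3 go.py 361 -290 70 -121; python3 -c "
from h import *
snap('top','u4',(110,180,220,295),8)"
```

```text
t 41.42 tcp [ 345.3 -288.2  117.3] [-170.8    9.3 -120.6] open -0.1 F [ 0.3 -0.3  0.3]
tilt radial 7.6 tang 10.5 j5 12.4 world d [ 16.  -2. -47.]
turn 0.4 | shift now [ 1.3 -6.6 49.4] | shift after turn [ 1.3 -6.6 49.4]
```

View pics/u4.png

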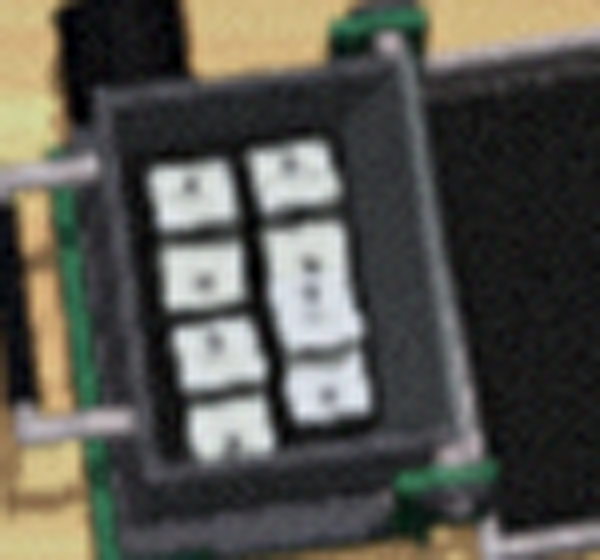

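```bash
python3 -m jog '[0,0,-0.001,0.005,0,0,0,-0.001,0.005,0,0,0,-0.001,0.005,0,0,0,-0.001,0.005,0,0,0,-0.001,0.005,0,0,0,0,0.004,0,0,0,0,0.003,0]' >/dev/null;python3 go.py 361 -290 58 -121
```

```text
t 42.05 tcp [ 358.9 -284.6   82. ] [-171.     9.4 -120.3] open -0.4 F [ 0.   0.2 -0.1]
tilt radial 7.6 tang 10.4 j5 12.3 world d [  2.  -5. -24.]
turn 0.7 | shift now [ 7.5 -0.8 23.5] | shift after turn [ 7.5 -0.9 23.5]
```

```bash
python3 -m jog '[0,0.003,0,0.002,0,0,0.003,0,0.003,0,0,0.002,0,0.003,0,0,0.001,0,0.003,0,0,0,0,0.003,0,0,0,0,0.003,0]' >/dev/null;python3 go.py 361 -290 58 -121
```

```text
t 42.55 tcp [ 358.  -292.    63.1] [-171.     9.4 -120.3] open -0.1 F [-3.6  1.1  4.8]
tilt radial 7.4 tang 10.5 j5 12.3 world d [ 3.  2. -5.]
turn 0.7 | shift now [-2.4 -0.7  5.8] | shift after turn [-2.4 -0.7  5.8]
```

```bash
python3 -m jog '[0,0,0,0.003,0,0,0,0,0.003,0,0,0,0,0.003,0,0,0,0,0.003,0]' >/dev/null;python3 go.py 361 -290 54 -121
```

```text
t 42.88 tcp [ 360.1 -292.7   53. ] [-171.     9.2 -120.4] open -0.3 F [-12.    5.7  26. ]
tilt radial 7.5 tang 10.3 j5 12.1 world d [1. 3. 1.]
turn 0.6 | shift now [-2.9  0.5 -0.6] | shift after turn [-2.9  0.5 -0.6]
```

```bash
python3 -m jog '[0,0,0,-0.005,0,0,0,0,-0.015,0,0,0,0,-0.02,0,0,0,0,-0.02,0,0,0,0,-0.01,0,0,-0.004,0.004,0,0,0,-0.006,0.006,0,0,0,-0.01,0.006,0.002,0,0,-0.01,0.005,0.002,0,0,-0.01,0.004,0.002,0,0,-0.01,0.003,0.002,0,0,-0.01,0.002,0.003,0]' >/dev/null;python3 go.py 398.5 -228 85 -121; python3 -c "
from h import *
snap('scene','k2',(100,170,205,275),8)"
```

```text
t 43.88 tcp [ 351.2 -220.   110.5] [-171.3    9.6 -120.5] open 0.0 F [-1.1 -0.7  0.3]
tilt radial 8.4 tang 9.7 j5 11.9 world d [ 47.  -8. -26.]
turn 0.5 | shift now [-12.6 -40.1  34.5] | shift after turn [-13.  -40.   34.5]
```

View pics/k2.png

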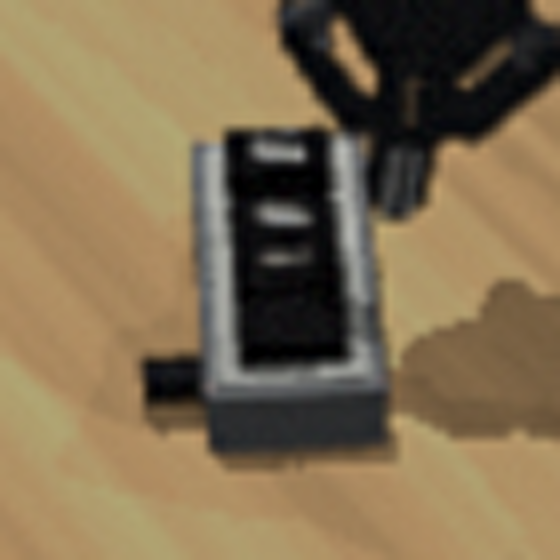

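```bash
cat > keys.py <<'E'
from h import *
def keyz():
    for cam in ('scene','top'):
        D=[world(cam,read_camera(cam)[1]) for _ in range(3)]
        o=[]
        for k,s in zip(('stop','low','med','high'),(54,18,-18,-54)):
            z=[]
            for P in D:
                q=P.reshape(-1,3)[:, :]; dx=q[:,0]-.3705-s*.000518; dy=q[:,1]+.27375-s*.000855
                a=dx*.855-dy*.518; b=dx*.518+dy*.855
                m=(abs(a)<.020)&(abs(b)<.010)&(q[:,2]>.035)&(q[:,2]<.085); z+=list(q[m,2])
            o.append((k,round(1000*float(np.median(z)),1) if z else None,len(z)))
        print(cam,o)
keyz()
E
python3 keys.py
```

```text
scene [('stop', 64.2, 140), ('low', 64.3, 132), ('med', 55.5, 132), ('high', 64.7, 122)]
top [('stop', 65.3, 197), ('low', 64.7, 4), ('med', 56.6, 25), ('high', None, 0)]
```

```bash
python3 -m jog '[0,0,-0.003,0.001,0,0,0,-0.004,0.001,0,0,0,-0.004,0.001,0,0,0,-0.004,0.001,0,0,0,-0.004,0.001,0,0,0,-0.004,0.001,0,0,0,-0.004,0.001,0,0,0,-0.004,0.001,0,0,0,-0.003,0.001,0,0,0,-0.001,0.001,0]' >/dev/null;python3 go.py 398.5 -228 58 -121; python3 -m jog '[0,0,0,0.001,0,0,0,0,0.001,0,0,0,0,0.001,0,0,0,0,0.001,0,0,0,0,0.001,0,0,0,0,0.001,0,0,0,0,0.001,0,0,0,0,0.001,0,0,0,0,0.001,0,0,0,0,0.001,0,0,0,0,0.001,0,0,0,0,0.001,0,0,0,0,0.001,0,0,0,0,0.001,0,0,0,0,0.001,0]' >/dev/null;python3 go.py 398.5 -228 58 -121
```

```text
t 45.07 tcp [ 386.6 -244.9  107.2] [-171.2    9.5 -120.7] open -0.1 F [-0.4 -0.1  0.7]
tilt radial 8.5 tang 9.6 j5 11.7 world d [ 12.  17. -49.]
turn 0.3 | shift now [-12.2   6.4  51.6] | shift after turn [-12.2   6.5  51.6]
t 46.32 tcp [ 389.8 -243.4   90.8] [-171.2    9.5 -120.7] open -0.1 F [-0.8  0.5 -0.1]
tilt radial 8.5 tang 9.6 j5 11.7 world d [  9.  15. -33.]
turn 0.3 | shift now [-12.    5.7  34.8] | shift after turn [-11.9   5.8  34.8]
```

```bash
python3 -m jog '[0,-0.001,0.0005,0,0,0,-0.001,0.0005,0,0,0,-0.001,0.0005,0,0,0,-0.001,0.0005,0,0,0,-0.001,0.0005,0,0,0,-0.001,0.0005,0,0,0,-0.001,0.0005,0,0,0,-0.001,0.0005,0,0,0,-0.001,0.0005,0,0,0,-0.001,0.0005,0,0,0,-0.001,0.0005,0,0,0,-0.001,0.0005,0,0,0,0,0,0,0,0,0,0,0,0,0,0,0,0,0,0,0,0,0,0,0,0,0,0,0,0,0,0,0,0,0,0,0,0,0,0,0,0,0,0]' >/dev/null;python3 go.py 398.5 -228 58 -121
```

```text
t 47.98 tcp [ 391.  -228.5   92. ] [-171.2    9.5 -120.7] open 0.1 F [-0.6  0.4 -0. ]
tilt radial 8.8 tang 9.3 j5 11.5 world d [  8.   1. -34.]
turn 0.3 | shift now [ 1.4 -0.9 34.8] | shift after turn [ 1.4 -0.9 34.8]
```

```bash
python3 -m jog '[0,0,0,0,0,0,0,0,0,0,0,0,0,0,0,0,0,0,0,0,0,0,0,0,0,0,0,0,0,0,0,0,0,0,0,0,0,0,0,0,0,0,0,0.003,0,0,0,0,0.003,0,0,0,0,0.003,0,0,0,0,0.003,0,0,0,0,0.003,0,0,0,0,0.003,0,0,0,0,0.003,0,0,0,0,0.003,0,0,0,0,0.003,0,0,0,0,0.003,0]' >/dev/null;python3 go.py 398.5 -228 55 -121
```

```text
t 49.48 tcp [ 397.5 -227.2   61.4] [-171.2    9.4 -120.8] open -0.2 F [-0.4 -0.3  0.9]
tilt radial 8.9 tang 9.1 j5 11.3 world d [ 1. -1. -6.]
turn 0.2 | shift now [ 1.2 -0.3  6.4] | shift after turn [ 1.2 -0.3  6.4]
```

```bash
python3 -m jog '[0,0,0,0.003,0,0,0,0,0.003,0,0,0,0,0.003,0,0,0,0,0.003,0]' >/dev/null;python3 go.py 398.5 -228 55 -121;python3 -m jog '[0,0,0,-0.002,0]'
```

```text
t 49.82 tcp [ 399.7 -227.5   52.9] [-171.2    9.2 -120.8] open -0.1 F [-15.8   6.   31.3]
tilt radial 8.9 tang 8.9 j5 11.1 world d [-1. -0.  2.]
turn 0.2 | shift now [ 0.6  0.4 -2.3] | shift after turn [ 0.6  0.4 -2.3]
t: 49.9
ee_pos: [0.3995, -0.2277, 0.056]
tool_rot: [-171.2, 9.2, -120.8]
contact_force: [-0.7, 1.1, 1.2]
opening: 0.0002
```

```bash
python3 -m jog '[0,0,0,-0.01,0,0,0,0,-0.03,0,0,0,0,-0.04,0,0,0,0,-0.04,0,0,0,0,-0.04,0,0.05,0,0,-0.01,7,0.05,0,0,0,7,0.05,0,0,0,7,0.05,0,0,0,7,0.05,0,0,0,7,0.05,0,0,0,7,0.05,0,0,0,6]' >/dev/null; python3 keys.py; python3 go.py 635 120.5 180 -169
```

```text
scene [('stop', 54.5, 139), ('low', 64.4, 134), ('med', 64.0, 133), ('high', 64.5, 115)]
top [('stop', 55.9, 185), ('low', 65.3, 21), ('med', None, 0), ('high', None, 0)]
t 51.2 tcp [ 362.  -237.6  230.7] [ 178.8   12.9 -170.6] open 50.1 F [-0.6  0.5 -0.1]
tilt radial 8.5 tang 9.5 j5 11.8 world d [273. 358. -51.]
turn -1.6 | shift now [-308.2  306.2  128.9] | shift after turn [-316.7  297.3  128.9]
```

```bash
python3 -m jog '[0.05,-0.015,0.015,0.002,-1,0.05,-0.022,0.021,0.005,-0.6,0.05,-0.024,0.022,0.006,0,0.05,-0.024,0.022,0.006,0,0.05,-0.024,0.022,0.006,0,0.05,-0.024,0.022,0.006,0,0.05,-0.024,0.022,0.006,0,0.05,-0.024,0.022,0.006,0,0.05,-0.024,0.022,0.006,0,0.05,-0.024,0.022,0.006,0,0.05,-0.024,0.022,0.006,0,0.05,-0.024,0.022,0.006,0,0.05,-0.022,0.02,0.006,0,0.05,-0.014,0.013,0.006,0,0.05,-0.007,0.007,0.004,0]' >/dev/null;  python3 go.py 638 120.5 150 -169
```

```text
t 52.45 tcp [638.7 134.2 221.7] [ 179.5   13.  -167.9] open 50.0 F [ 0.1 -0.6 -0.2]
tilt radial 12.9 tang 0.5 j5 2.0 world d [ -1. -14. -72.]
turn 1.1 | shift now [ 19.5 -13.8  69. ] | shift after turn [ 19.3 -14.1  69. ]
```

```bash
python3 -m jog '[0.05,0.0015,-0.001,0.005,0.5,0.05,0.0015,-0.001,0.006,0.5,0.05,0.0015,-0.001,0.006,0,0.05,0.0015,-0.001,0.006,0,0.05,0.0015,-0.001,0.006,0,0.05,0.0015,-0.001,0.006,0,0.05,0.0015,-0.001,0.006,0,0.05,0.0015,-0.001,0.006,0,0.05,0.0015,-0.001,0.006,0,0.05,0.0015,-0.001,0.006,0,0.05,0.0015,-0.001,0.006,0,0.05,0.0015,-0.001,0.006,0]' >/dev/null;  python3 go.py 638 120.5 100 -169
```

```text
t 53.45 tcp [636.8 117.2 140.3] [ 179.4   12.8 -169.1] open 50.1 F [ 0.1  0.1 -0.7]
tilt radial 12.6 tang 0.7 j5 2.2 world d [  1.   3. -40.]
turn -0.1 | shift now [ 7.1  2.6 39.7] | shift after turn [ 7.1  2.6 39.7]
```

```bash
python3 -m jog '[0.05,0.0012,0.0005,0.005,0,0.05,0.0012,0.0005,0.006,0,0.05,0.0012,0.0005,0.006,0,0.05,0.0012,0.0005,0.006,0,0.05,0.0012,0.0005,0.006,0,0.05,0,0.0005,0.005,0,0.04,0,0,0.002,0,0.03,0,0,0.001,0,0.01,0,0,0.001,0,0.01,0,0,0.001,0,0.01,0,0,0.001,0,0.01,0,0,0.001,0,0.01,0,0,0,0]' 100 >/dev/null;  python3 go.py 638 120.5 100 -169
```

```text
t 54.53 tcp [637.6 122.1  95.3] [ 179.3   12.6 -169.3] open 13.6 F [-0.5 -0.1 -2.2]
tilt radial 12.5 tang 0.6 j5 2.2 world d [ 0. -2.  5.]
turn -0.3 | shift now [-1.1 -1.6 -4.6] | shift after turn [-1.1 -1.6 -4.6]
```

```bash
cat > arc.py <<'E'
import sys
from h import *
from scipy.spatial.transform import Rotation as Ro
st=get_state();p=np.array(st['ee_pos'])*1000
R=Ro.from_euler('xyz',st['tool_rot'],degrees=True); g=p-19*R.as_matrix()[:,2]
u=np.array([-.191,.982,0]); e=np.array([.982,.191,0]); q=g-[655,14,118]
s=q@u+65; th=np.arctan2(q[2],s)
print('t %.2f th %.3f r %.1f lx %.1f open %.1f F'%(st['t'],th,np.hypot(s,q[2]),q@e,st['opening']*1000),st['contact_force'].round(1),'rot',st['tool_rot'].round(1))
d=float(sys.argv[1]); n=int(sys.argv[2]); lx=q@e
for k in range(0,n,3):
    a=th+d*k; b=a+d; w=175*((np.cos(b)-np.cos(a))*u+(np.sin(b)-np.sin(a))*np.array([0,0,1]))
    print(k,R.inv().apply(w).round(1))
print('x-fix',R.inv().apply(-(lx+19)*e).round(1),'r-fix',R.inv().apply((175-np.hypot(s,q[2]))*(np.cos(th)*u+np.sin(th)*np.array([0,0,1]))).round(1))
E
python3 arc.py 0.035 13
```

```text
t 54.53 th -0.024 r 174.3 lx -0.6 open 13.6 F [-0.5 -0.1 -2.2] rot [ 179.3   12.6 -169.3]
0 [-1.3  0.1 -6. ]
3 [-1.3 -0.5 -6. ]
6 [-1.3 -1.2 -5.9]
9 [-1.3 -1.8 -5.7]
12 [-1.2 -2.4 -5.5]
x-fix [18. -0. -4.] r-fix [0.  0.7 0. ]
```

```bash
sed -i 's/(lx+19)/lx/' arc.py; python3 -m jog '[0.01,-0.001,0,-0.005,0,0.01,-0.001,0,-0.006,0,0.01,-0.001,-0.0005,-0.006,0,0.01,-0.001,-0.0005,-0.006,0,0.01,-0.001,-0.001,-0.006,0,0.01,-0.001,-0.001,-0.006,0,0.01,-0.001,-0.0015,-0.006,0,0.01,-0.001,-0.0015,-0.006,0]' >/dev/null; python3 arc.py 0.035 16
```

```text
t 55.20 th 0.185 r 173.5 lx -0.8 open 13.3 F [ 4.4  2.4 -8.8] rot [ 178.8   12.3 -169.3]
0 [-1.3 -1.1 -5.9]
3 [-1.3 -1.7 -5.7]
6 [-1.2 -2.3 -5.5]
9 [-1.2 -2.9 -5.3]
12 [-1.1 -3.5 -4.9]
15 [-1.  -4.  -4.5]
x-fix [-0.7  0.   0.2] r-fix [-0.1  1.5 -0.2]
```

Works well; continue up the arc.

```bash
python3 -m jog '[0.01,-0.0015,-0.001,-0.007,0,0.01,-0.0015,-0.001,-0.007,0,0.01,-0.0015,-0.0015,-0.007,0,0.01,-0.0015,-0.002,-0.007,0,0.01,-0.0015,-0.002,-0.007,0,0.01,-0.0015,-0.0025,-0.007,0,0.01,-0.0015,-0.003,-0.006,0,0.01,-0.0015,-0.003,-0.006,0,0.01,-0.0015,-0.0035,-0.006,0,0.01,-0.0015,-0.0035,-0.006,0,0.01,-0.001,-0.004,-0.006,0,0.01,-0.001,-0.004,-0.005,0]' >/dev/null; python3 arc.py 0.035 16
```

```text
t 56.20 th 0.654 r 172.0 lx -1.9 open 13.2 F [ 3.4  1.5 -9.5] rot [ 178.5   11.6 -169.3]
0 [-1.  -3.7 -4.8]
3 [-0.9 -4.2 -4.4]
6 [-0.8 -4.6 -3.9]
9 [-0.7 -5.  -3.4]
12 [-0.6 -5.4 -2.9]
15 [-0.5 -5.6 -2.3]
x-fix [-1.8  0.   0.4] r-fix [-0.4  2.5 -1.8]
```

```bash
python3 -m jog '[0.01,-0.001,-0.0035,-0.005,0,0.01,-0.001,-0.004,-0.005,0,0.01,-0.001,-0.004,-0.005,0,0.01,-0.001,-0.0045,-0.005,0,0.01,-0.001,-0.0045,-0.0045,0,0.01,-0.001,-0.005,-0.0045,0,0.01,-0.001,-0.005,-0.004,0,0.01,-0.001,-0.005,-0.004,0,0.01,-0.001,-0.0055,-0.004,0,0.01,-0.001,-0.0055,-0.0035,0,0.01,-0.001,-0.0055,-0.003,0,0.01,-0.0005,-0.0055,-0.003,0]' >/dev/null; python3 arc.py 0.035 16
```

```text
t 57.20 th 1.132 r 171.1 lx -3.9 open 13.2 F [  4.4   2.2 -13.4] rot [ 178.3   10.9 -169.3]
0 [-0.5 -5.5 -2.6]
3 [-0.4 -5.8 -2. ]
6 [-0.3 -6.  -1.4]
9 [-0.2 -6.1 -0.8]
12 [-0.  -6.1 -0.2]
15 [ 0.1 -6.1  0.5]
x-fix [-3.8 -0.   0.7] r-fix [-0.7  1.8 -3.5]
```

```bash
python3 -m jog '[0.01,-0.001,-0.0055,-0.003,0,0.01,-0.001,-0.0055,-0.0025,0,0.01,-0.001,-0.006,-0.0025,0,0.01,-0.001,-0.006,-0.002,0,0.01,-0.001,-0.006,-0.002,0,0.01,-0.0005,-0.006,-0.0015,0,0.01,-0.0005,-0.006,-0.001,0,0.01,-0.0005,-0.006,-0.001,0,0.01,0,-0.006,-0.0005,0,0.01,0,-0.006,0,0,0.01,0,-0.006,0,0,0.01,0,-0.006,0.0005,0]' >/dev/null; python3 arc.py 0.035 16
```

```text
t 58.20 th 1.584 r 170.9 lx -6.1 open 13.3 F [-4.7  3.3 -7.8] rot [ 177.8   10.2 -169.3]
0 [ 0.  -6.1 -0. ]
3 [ 0.1 -6.1  0.6]
6 [ 0.2 -6.   1.2]
9 [ 0.3 -5.8  1.8]
12 [ 0.4 -5.6  2.4]
15 [ 0.5 -5.3  3. ]
x-fix [-6.  -0.   1.1] r-fix [-0.7  0.1 -4. ]
```

```bash
python3 -m jog '[0.01,0,-0.006,0,0,0.01,0,-0.006,0.0003,0,0.01,0,-0.006,0.0005,0,0.01,0,-0.006,0.001,0,0.01,0,-0.006,0.001,0,0.01,0,-0.006,0.0015,0,0.01,0,-0.006,0.0015,0,0.01,0,-0.0055,0.002,0,0.01,0,-0.0055,0.002,0,0.01,0,-0.0055,0.002,0]' >/dev/null; python3 arc.py 0.035 16
```

```text
t 59.03 th 1.925 r 171.4 lx -7.9 open 13.4 F [ -4.2   4.4 -10.2] rot [ 177.1   10.  -169.3]
0 [ 0.4 -5.8  1.9]
3 [ 0.5 -5.6  2.5]
6 [ 0.6 -5.3  3.1]
9 [ 0.7 -4.9  3.6]
12 [ 0.7 -4.5  4.1]
15 [ 0.8 -4.1  4.5]
x-fix [-7.8 -0.   1.4] r-fix [-0.6 -1.1 -3.4]
```

```bash
python3 -m jog '[0.01,0,-0.0055,0.002,0,0.01,0,-0.0055,0.0025,0,0.01,0,-0.005,0.0025,0,0.01,0,-0.005,0.003,0,0.01,0,-0.005,0.003,0,0.01,0,-0.003,0.002,0,0.01,0,0,0,0,0.01,0,0,0,0,0.01,0,0,0,0]' >/dev/null; python3 arc.py 0.035 4; python3 -c "
from h import *
snap('top','o1',(95,195,230,360),6)"
```

```text
t 59.78 th 2.099 r 171.8 lx -8.8 open 13.2 F [ -1.5   3.4 -10.4] rot [ 176.5    9.8 -169.4]
0 [ 0.5 -5.4  2.8]
3 [ 0.6 -5.1  3.4]
x-fix [-8.6 -0.   1.5] r-fix [-0.5 -1.5 -2.9]
```

View pics/o1.png

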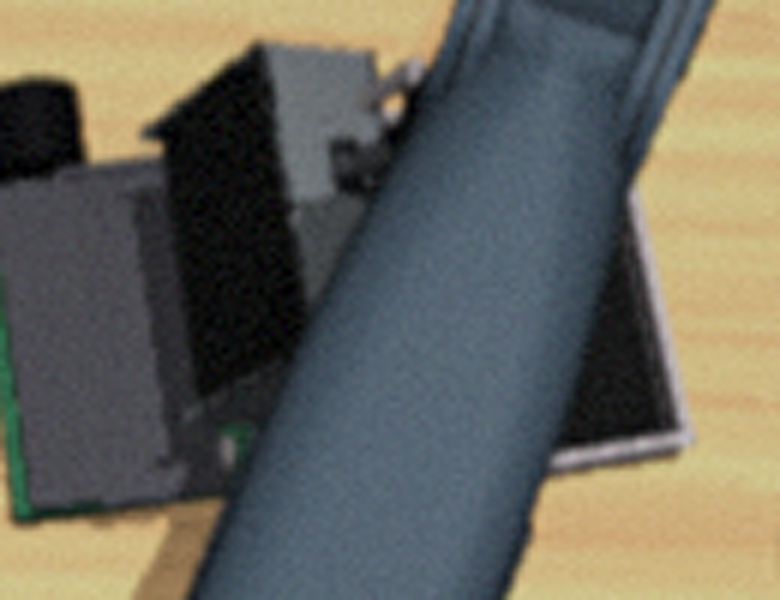

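```bash
python3 -m jog '[0.01,0,-0.004,0.003,0,0.01,0,-0.004,0.003,0,0.01,0,-0.003,0.002,0,0.01,0,0,0,0,0.01,0,0,0,0,0.01,0,0,0,0,0.01,0,0,0,0,0.01,0,0,0,0,0.01,0,0,0,0]' >/dev/null; python3 arc.py -0.035 16; python3 -c "
from h import *
snap('scene','o2',(130,290,120,290),4.5)"
```

```text
t 60.58 th 2.159 r 171.9 lx -9.0 open 13.9 F [-2.8  4.1 -9.8] rot [ 176.3    9.8 -169.4]
0 [-0.5  5.4 -2.9]
3 [-0.4  5.6 -2.4]
6 [-0.3  5.9 -1.8]
9 [-0.2  6.  -1.1]
12 [-0.1  6.1 -0.5]
15 [-0.   6.1  0.1]
x-fix [-8.9 -0.   1.5] r-fix [-0.4 -1.6 -2.6]
```

View pics/o2.png

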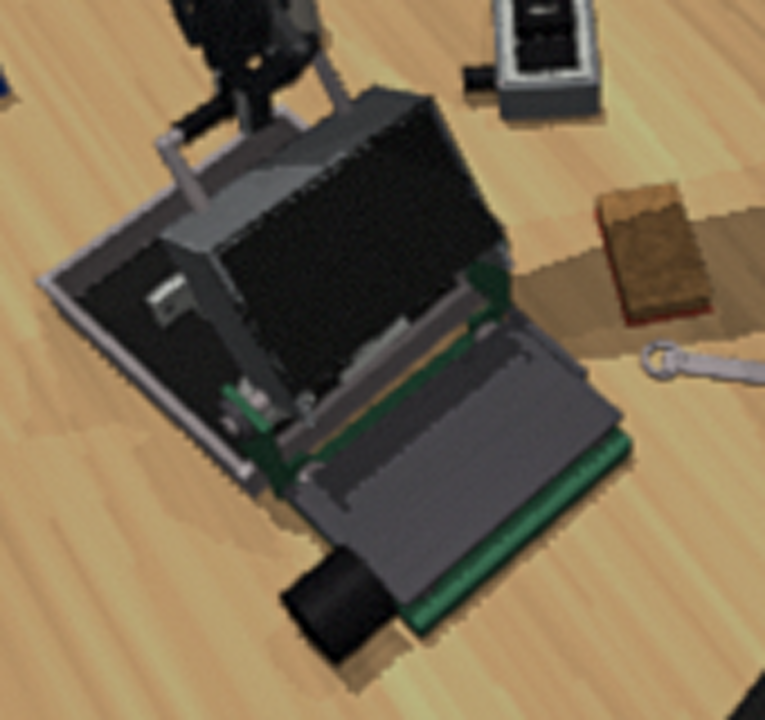

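```bash
python3 -m jog '[0.01,0,0.004,-0.002,0,0.01,0,0.0055,-0.003,0,0.01,0,0.0055,-0.003,0,0.01,0,0.0055,-0.0025,0,0.01,0,0.006,-0.0025,0,0.01,0,0.006,-0.002,0,0.01,0,0.006,-0.002,0,0.01,0,0.006,-0.0015,0,0.01,0,0.006,-0.001,0,0.01,0,0.006,-0.001,0,0.01,0,0.006,-0.0005,0,0.01,0,0.006,0,0]' >/dev/null; python3 arc.py -0.035 16
```

```text
t 61.63 th 1.723 r 171.1 lx -6.9 open 13.3 F [  3.9   1.2 -13.2] rot [ 176.8   10.5 -169.3]
0 [-0.1  6.1 -0.5]
3 [-0.   6.1  0.2]
6 [0.1 6.1 0.8]
9 [0.2 6.  1.4]
12 [0.3 5.8 2. ]
15 [0.5 5.5 2.6]
x-fix [-6.8 -0.   1.3] r-fix [-0.7 -0.4 -3.8]
```

```bash
python3 -m jog '[0.01,0,0.006,-0.0005,0,0.01,0,0.006,0,0,0.01,0,0.006,0,0,0.01,0,0.006,0.0003,0,0.01,0,0.006,0.0005,0,0.01,0,0.006,0.001,0,0.01,0,0.006,0.001,0,0.01,0,0.006,0.0013,0,0.01,0,0.006,0.0015,0,0.01,0,0.006,0.002,0,0.01,0,0.006,0.002,0,0.01,0,0.0055,0.0025,0,0.01,0,0.0055,0.0025,0,0.01,0,0.0055,0.003,0]' >/dev/null; python3 arc.py -0.035 16
```

```text
t 62.80 th 1.231 r 170.9 lx -4.3 open 13.4 F [-0.2 -1.8 -7.5] rot [ 177.9   10.9 -169.5]
0 [0.4 5.7 2.3]
3 [0.6 5.4 2.9]
6 [0.7 5.  3.4]
9 [0.8 4.7 3.9]
12 [0.8 4.2 4.4]
15 [0.9 3.7 4.8]
x-fix [-4.2  0.   0.8] r-fix [-0.7  1.5 -3.7]
```

```bash
python3 -m jog '[0.01,0.0005,0.0057,0.0025,0,0.01,0.0005,0.0055,0.0025,0,0.01,0.0005,0.0055,0.003,0,0.01,0.0005,0.0053,0.003,0,0.01,0.0005,0.005,0.003,0,0.01,0.0007,0.005,0.0035,0,0.01,0.0007,0.005,0.0035,0,0.01,0.0007,0.0047,0.004,0,0.01,0.0007,0.0045,0.004,0,0.01,0.0008,0.0043,0.0045,0,0.01,0.0008,0.004,0.0045,0,0.01,0.0008,0.004,0.005,0,0.01,0.001,0.0035,0.005,0,0.01,0.001,0.003,0.005,0]' >/dev/null; python3 arc.py -0.035 16
```

```text
t 63.97 th 0.709 r 171.8 lx -2.0 open 13.4 F [ 0.1 -1.4 -3.1] rot [ 178.1   11.5 -169.4]
0 [1.  3.8 4.7]
3 [1.  3.2 5.1]
6 [1.1 2.7 5.4]
9 [1.1 2.1 5.6]
12 [1.2 1.5 5.8]
15 [1.2 0.8 5.9]
x-fix [-2.   0.   0.4] r-fix [-0.4  2.5 -2. ]
```

```bash
python3 -m jog '[0.01,0.001,0.004,0.0045,0,0.01,0.001,0.0038,0.0047,0,0.01,0.001,0.0035,0.005,0,0.01,0.001,0.0033,0.005,0,0.01,0.001,0.003,0.005,0,0.01,0.001,0.0028,0.0055,0,0.01,0.001,0.0025,0.0055,0,0.01,0.001,0.002,0.0055,0,0.01,0.001,0.002,0.006,0,0.01,0.001,0.0015,0.006,0,0.01,0.001,0.0015,0.006,0,0.01,0.001,0.001,0.006,0,0.01,0.001,0.001,0.006,0]' >/dev/null; python3 arc.py -0.035 10
```

```text
t 65.05 th 0.209 r 173.5 lx -0.8 open 13.5 F [-0.5 -3.  -0.9] rot [ 178.    11.6 -169.4]
0 [1.2 1.  5.9]
3 [1.2 0.3 6. ]
6 [ 1.2 -0.3  6. ]
9 [ 1.2 -1.   5.9]
x-fix [-0.8  0.   0.2] r-fix [-0.1  1.5 -0.3]
```

```bash
python3 -m jog '[0.01,0.001,0.001,0.006,0,0.01,0.001,0.0005,0.006,0,0.01,0.001,0.0005,0.006,0,0.01,0.001,0,0.005,0,0.01,0.001,0,0.005,0,0.01,0.0005,0,0.004,0,0.01,0.0005,0,0.003,0,0.01,0,0,0.003,0]' >/dev/null; python3 arc.py -0.035 1
```

```text
t 65.72 th -0.026 r 174.5 lx -0.4 open 13.3 F [-17.   -4.   24.3] rot [ 177.9   11.5 -169.4]
0 [ 1.2 -0.5  6. ]
x-fix [-0.4  0.   0.1] r-fix [0.  0.5 0. ]
```

```bash
python3 -m jog '[0.02,0,0,0,0,0.05,0,0,0,0,0.05,0,0,0,0,0.05,0,0,0,0,0.05,0,0,0,0,0.05,-0.002,0,-0.008,0,0.05,-0.005,0,-0.02,0,0.05,-0.008,0,-0.03,0,0.05,-0.008,0,-0.03,0,0.05,-0.008,0,-0.03,0,0.05,-0.002,0.02,-0.01,0,0.05,-0.002,0.035,0,0,0.05,-0.002,0.035,0,0,0.05,0,0.035,0,0,0.05,0,0.03,0,0]' >/dev/null; python3 arc.py -0.035 1; python3 -c "
from h import *
snap('top','o3',(95,195,210,360),5)
P=world('top',np.load('top.npz')['d'])
c=lambda v,u:(P[v-1:v+2,u-1:u+2].reshape(-1,3).mean(0)*1000).round()
q=P[110:180,210:240].reshape(-1,3); q=q[(q[:,2]>.1)&(q[:,2]<.14)&(q[:,0]<.72)&(q[:,0]>.56)]; 
q=q[(q[:,0]-.655)*-.191+(q[:,1]-.014)*.982>.095]
print('handle z',np.median(q[:,2]),len(q))"; python3 keys.py
```

```text
t 66.97 th 0.432 r 356.6 lx 15.1 open 50.0 F [ 1.1  0.1 -0.1] rot [ 177.8   12.3 -169.9]
0 [1.2 2.3 5.6]
x-fix [14.8 -0.1 -3.2] r-fix [  13.8 -167.7   68.3]
handle z 0.12364076066449443 165
scene [('stop', 54.9, 138), ('low', 64.0, 138), ('med', 64.5, 134), ('high', 64.8, 117)]
top [('stop', 55.5, 206), ('low', 65.1, 208), ('med', 65.6, 205), ('high', 65.8, 208)]
```

View pics/o3.png

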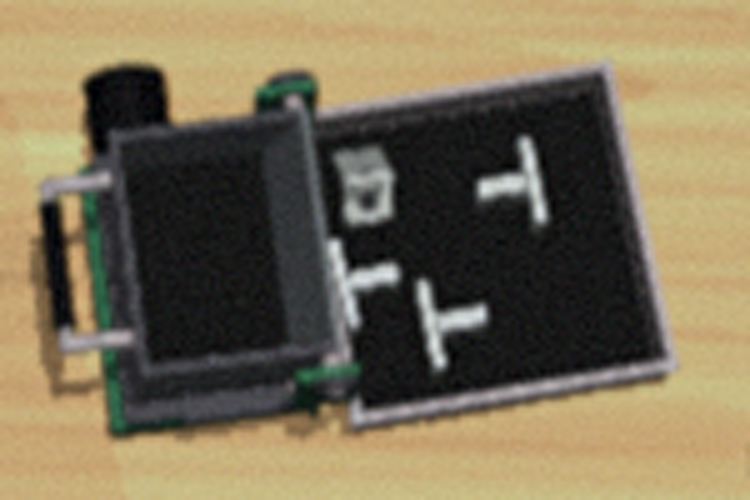

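```bash
python3 -c "
from h import *
a=np.load('top.npz')['im'].astype(int); snap('top','fin'); print(get_state()['contact_force'].round(1))
print(sign_off())"
```

```text
[ 0.7 -0.3  0.3]
the job is handed in; nothing more can be done
None
```

The job is done and handed in after about 67 s of robot time.

- **Loading:** I put all four brackets from the mat into the tub while the stop key was down.
- **Running:** I pressed the medium key at about t = 42.8 s. Depth readings showed it latched at about 56 mm and the stop key up at about 65 mm. It ran for just under 7 s with the gripper off the finisher.
- **Stopping:** I then pressed the stop key and the medium key popped up.
- **Emptying:** I tipped the tub by its handle to about 2.16 rad, brought it back until it pressed firmly on its cradle, and let go.

**Last checks:** The final picture shows four brackets in the tray and an empty tub. The handle sits at the same pixels as at the start. The stop key is down at about 55 mm, the other three are up, and the tool force is near zero.

**What did not go cleanly:**
- The tool's tilt crept up to about 14° over the moves. The grasps and presses still worked.
- Bracket 3 touched the tub's rim at about 18 N. I lifted it and set it down again correctly.
- My one direct handle-height reading was about 124 mm against the nominal 118 mm. I put that down to depth noise and the pixels I sampled, because the pixel positions matched.
- I did not check the sanding block, spanner and glue bottle individually at the end, but the tool was never lowered near them.

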